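# Swap the sprayer batteries on the desk charger

### The job

Swap the sprayer batteries on the desk charger: first switch it off at the master knob (push the knob in and turn it past its safety tooth, back to off), then move every charged pack from the bays into the tray, lying flat and right way up, and put every flat pack from the desk into a bay, its toe hooked under the lip and its heel swung down until it lies fully home. Then push and turn the knob back to fully on and leave it sprung out. No pack may be lifted out of or lowered into a bay while the charger is on, and leave the two bottles and the pen pot where they are.

Things in the scene. Friction and masses are not known exactly. Their poses are not given: they have to be found in the camera images.
- charger: grey desk charger fixed to the desk, 175 (x) x 360 (y) x 45 mm high, origin at the centre of its underside; place and angle vary. On its flat top: three bays side by side (84 mm apart) and, at the +y end (x 0, y +135 mm), the master switch knob. Toe walls are on the -x side of the bays, heel walls on the +x side.
- bay0 (a point): first bay (charger y -130 mm). This point: middle of its floor, 45 mm above the desk, axes as the charger's. A pack that is home has its centre 16 mm above this point, toe to -x. Floor 114 mm long between toe wall (-x, 17 mm high) and heel wall (+x, 8 mm high). A lip 4 mm thick reaches from the toe wall over the floor to x = -48 mm; its underside is 13 mm above the floor.
- bay1 (a point): second bay (charger y -46 mm), like the first. The pack's tongue goes under the lip: it enters toe down, heel (+x end) tilted up 15 to 20 degrees, tongue on the floor, is pushed to -x while the heel swings down; it comes out the other way. No latch: it rests by its weight.
- bay2 (a point): third bay (charger y +38 mm), like the first. In every bay ribs 9 mm high guide the pack's sides with 2 mm play at both ends (more than 30 mm from the middle along x); the 60 mm between the ribs are free for fingers down to the floor.
- switch_grip (a point): master switch knob: black upright bar grip 40 mm long, 14 wide, 37 tall on a round skirt, turning about the vertical. This point: on the axis, 8 mm below the bar's top, 85 mm above the desk when out; turns and sinks with the knob. The bar lies along this point's x; a white pointer line on top marks its -x end. Round the skirt a collar 12 mm high, 72 mm across, with a steel tooth.
- switch (a joint): angle of the master switch (rad): 0 = off (pointer to the charger's -x), 1.57 = on; grows clockwise seen from above; end stops at 0 and 1.57; stays where left (friction 0.04 N m). A safety tooth blocks the knob's lug at about 0.5 coming from off and 0.9 coming from on, unless the knob is pushed down at least 4 mm, when the lug passes under the tooth.
- switch_press (a joint): how far the knob is pushed down (m): 0 = out, 0.006 = fully in; a spring pushes it out, with 5 N at the start and 9 N fully in.
- charged_a_center (a point): black battery pack, 110 (x) x 38 (y) x 32 mm (z), 0.26 kg, grey label on top. Its toe (-x end) is a tongue 10 mm long, 9 mm high, 30 mm wide, level with the underside; the rest is full height. This point is the centre of the 110 x 38 x 32 block, 16 mm above its underside; z is up when right way up. CHARGED: starts in a bay. None if absent.
- charged_b_center (a point): black battery pack, 110 (x) x 38 (y) x 32 mm (z), 0.26 kg, grey label on top. Its toe (-x end) is a tongue 10 mm long, 9 mm high, 30 mm wide, level with the underside; the rest is full height. This point is the centre of the 110 x 38 x 32 block, 16 mm above its underside; z is up when right way up. CHARGED: starts in a bay. None if absent.
- charged_c_center (a point): black battery pack, 110 (x) x 38 (y) x 32 mm (z), 0.26 kg, grey label on top. Its toe (-x end) is a tongue 10 mm long, 9 mm high, 30 mm wide, level with the underside; the rest is full height. This point is the centre of the 110 x 38 x 32 block, 16 mm above its underside; z is up when right way up. CHARGED: starts in a bay. None if absent.
- flat_a_center (a point): black battery pack, 110 (x) x 38 (y) x 32 mm (z), 0.26 kg, grey label on top. Its toe (-x end) is a tongue 10 mm long, 9 mm high, 30 mm wide, level with the underside; the rest is full height. This point is the centre of the 110 x 38 x 32 block, 16 mm above its underside; z is up when right way up. FLAT: starts loose on the desk. None if absent.
- flat_b_center (a point): black battery pack, 110 (x) x 38 (y) x 32 mm (z), 0.26 kg, grey label on top. Its toe (-x end) is a tongue 10 mm long, 9 mm high, 30 mm wide, level with the underside; the rest is full height. This point is the centre of the 110 x 38 x 32 block, 16 mm above its underside; z is up when right way up. FLAT: starts loose on the desk. None if absent.
- flat_c_center (a point): black battery pack, 110 (x) x 38 (y) x 32 mm (z), 0.26 kg, grey label on top. Its toe (-x end) is a tongue 10 mm long, 9 mm high, 30 mm wide, level with the underside; the rest is full height. This point is the centre of the 110 x 38 x 32 block, 16 mm above its underside; z is up when right way up. FLAT: starts loose on the desk. None if absent.
- tray: shallow white open tray fixed to the desk, outside 165 mm (x) x 225 mm (y) x 32 mm high, walls and floor 4 mm thick, dark liner on the floor; origin at the centre of its underside.
- water_bottle: bystander: blue water bottle, 72 mm across, 230 mm tall, origin at the centre of its underside.
- spray_bottle: bystander: yellow spray bottle with an orange head, 68 mm across, 206 mm tall, origin at the centre of its underside.
- pen_pot: bystander: black pot of pens, 72 mm across, 95 mm tall (pens to 150 mm), origin at the centre of its underside.
There are look-alikes about, which are no part of the job. What is shaped like the part that bears flat_b_center but white is not meant. Leave any yellow look-alike of the part that bears charged_c_center alone.

How it is judged (in metres and radians):
On the way, in this order (a step that is already met when the one before it is completed fails the run):
1. the charger is switched off (value of joint switch below 0.25 rad), for 0.2 s.
2. with the charger off, every charged pack lies in the tray and every flat pack is home in a bay (((x of flat_a_center in the frame of bay0 between -0.004 and 0.004 m and y of flat_a_center in the frame of bay0 between -0.004 and 0.004 m and z of flat_a_center in the frame of bay0 between 0.013 and 0.019 m) or (x of flat_a_center in the frame of bay1 between -0.004 and 0.004 m and y of flat_a_center in the frame of bay1 between -0.004 and 0.004 m and z of flat_a_center in the frame of bay1 between 0.013 and 0.019 m) or (x of flat_a_center in the frame of bay2 between -0.004 and 0.004 m and y of flat_a_center in the frame of bay2 between -0.004 and 0.004 m and z of flat_a_center in the frame of bay2 between 0.013 and 0.019 m)) and angle between each of flat_a_center, flat_b_center, flat_c_center's own z axis and vertical below 0.06 rad and angle between the x axis of each of flat_a_center, flat_b_center, flat_c_center and the x axis of charger, either way round below 0.08 rad and ((x of flat_b_center in the frame of bay0 between -0.004 and 0.004 m and y of flat_b_center in the frame of bay0 between -0.004 and 0.004 m and z of flat_b_center in the frame of bay0 between 0.013 and 0.019 m) or (x of flat_b_center in the frame of bay1 between -0.004 and 0.004 m and y of flat_b_center in the frame of bay1 between -0.004 and 0.004 m and z of flat_b_center in the frame of bay1 between 0.013 and 0.019 m) or (x of flat_b_center in the frame of bay2 between -0.004 and 0.004 m and y of flat_b_center in the frame of bay2 between -0.004 and 0.004 m and z of flat_b_center in the frame of bay2 between 0.013 and 0.019 m)) and ((x of flat_c_center in the frame of bay0 between -0.004 and 0.004 m and y of flat_c_center in the frame of bay0 between -0.004 and 0.004 m and z of flat_c_center in the frame of bay0 between 0.013 and 0.019 m) or (x of flat_c_center in the frame of bay1 between -0.004 and 0.004 m and y of flat_c_center in the frame of bay1 between -0.004 and 0.004 m and z of flat_c_center in the frame of bay1 between 0.013 and 0.019 m) or (x of flat_c_center in the frame of bay2 between -0.004 and 0.004 m and y of flat_c_center in the frame of bay2 between -0.004 and 0.004 m and z of flat_c_center in the frame of bay2 between 0.013 and 0.019 m)) and x of charged_a_center in the frame of tray between -0.08 and 0.08 m and y of charged_a_center in the frame of tray between -0.11 and 0.11 m and z of charged_a_center in the frame of tray between 0.014 and 0.026 m and angle between each of charged_a_center, charged_b_center, charged_c_center's own z axis and vertical below 0.12 rad and x of charged_b_center in the frame of tray between -0.08 and 0.08 m and y of charged_b_center in the frame of tray between -0.11 and 0.11 m and z of charged_b_center in the frame of tray between 0.014 and 0.026 m and x of charged_c_center in the frame of tray between -0.08 and 0.08 m and y of charged_c_center in the frame of tray between -0.11 and 0.11 m and z of charged_c_center in the frame of tray between 0.014 and 0.026 m and value of joint switch below 0.5 rad), for 0.2 s.
3. the charger is switched on again (value of joint switch above 1.35 rad and value of joint switch_press below 0.002 m), for 0.2 s.
At the end, for the whole second after the job is handed in: Knob on (within 0.22 rad of the stop) and out (under 2 mm in); every flat pack home in a bay (within 4 mm along and across, 3 mm in height, level within 0.06 rad, in line within 0.08); every charged pack on the tray floor, level within 0.12 rad, right way up; all released, at rest (all of step 3 and ((x of flat_a_center in the frame of bay0 between -0.004 and 0.004 m and y of flat_a_center in the frame of bay0 between -0.004 and 0.004 m and z of flat_a_center in the frame of bay0 between 0.013 and 0.019 m) or (x of flat_a_center in the frame of bay1 between -0.004 and 0.004 m and y of flat_a_center in the frame of bay1 between -0.004 and 0.004 m and z of flat_a_center in the frame of bay1 between 0.013 and 0.019 m) or (x of flat_a_center in the frame of bay2 between -0.004 and 0.004 m and y of flat_a_center in the frame of bay2 between -0.004 and 0.004 m and z of flat_a_center in the frame of bay2 between 0.013 and 0.019 m)) and angle between each of flat_a_center, flat_b_center, flat_c_center's own z axis and vertical below 0.06 rad and angle between the x axis of each of flat_a_center, flat_b_center, flat_c_center and the x axis of charger, either way round below 0.08 rad and ((x of flat_b_center in the frame of bay0 between -0.004 and 0.004 m and y of flat_b_center in the frame of bay0 between -0.004 and 0.004 m and z of flat_b_center in the frame of bay0 between 0.013 and 0.019 m) or (x of flat_b_center in the frame of bay1 between -0.004 and 0.004 m and y of flat_b_center in the frame of bay1 between -0.004 and 0.004 m and z of flat_b_center in the frame of bay1 between 0.013 and 0.019 m) or (x of flat_b_center in the frame of bay2 between -0.004 and 0.004 m and y of flat_b_center in the frame of bay2 between -0.004 and 0.004 m and z of flat_b_center in the frame of bay2 between 0.013 and 0.019 m)) and ((x of flat_c_center in the frame of bay0 between -0.004 and 0.004 m and y of flat_c_center in the frame of bay0 between -0.004 and 0.004 m and z of flat_c_center in the frame of bay0 between 0.013 and 0.019 m) or (x of flat_c_center in the frame of bay1 between -0.004 and 0.004 m and y of flat_c_center in the frame of bay1 between -0.004 and 0.004 m and z of flat_c_center in the frame of bay1 between 0.013 and 0.019 m) or (x of flat_c_center in the frame of bay2 between -0.004 and 0.004 m and y of flat_c_center in the frame of bay2 between -0.004 and 0.004 m and z of flat_c_center in the frame of bay2 between 0.013 and 0.019 m)) and x of charged_a_center in the frame of tray between -0.08 and 0.08 m and y of charged_a_center in the frame of tray between -0.11 and 0.11 m and z of charged_a_center in the frame of tray between 0.014 and 0.026 m and angle between each of charged_a_center, charged_b_center, charged_c_center's own z axis and vertical below 0.12 rad and x of charged_b_center in the frame of tray between -0.08 and 0.08 m and y of charged_b_center in the frame of tray between -0.11 and 0.11 m and z of charged_b_center in the frame of tray between 0.014 and 0.026 m and x of charged_c_center in the frame of tray between -0.08 and 0.08 m and y of charged_c_center in the frame of tray between -0.11 and 0.11 m and z of charged_c_center in the frame of tray between 0.014 and 0.026 m and linear speed of each of charged_a, charged_b, charged_c, flat_a, flat_b, flat_c below 0.02 m/s and contact force between the fingers and charged_a below 0.3 N and contact force between the fingers and charged_b below 0.3 N and contact force between the fingers and charged_c below 0.3 N and contact force between the fingers and flat_a below 0.3 N and contact force between the fingers and flat_b below 0.3 N and contact force between the fingers and flat_c below 0.3 N); the robot touches nothing.
It fails at once if the water bottle is pushed more than 3 cm or tipped over (distance of water_bottle from where it was at the start of the episode above 0.03 m or angle between water_bottle's own z axis and vertical above 0.5 rad).
It fails at once if the spray bottle is pushed more than 3 cm or tipped over (distance of spray_bottle from where it was at the start of the episode above 0.03 m or angle between spray_bottle's own z axis and vertical above 0.5 rad).
It fails at once if the pen pot is pushed more than 3 cm or tipped over (distance of pen_pot from where it was at the start of the episode above 0.03 m or angle between pen_pot's own z axis and vertical above 0.5 rad).
It fails at once if a pack is lifted out of or lowered into a bay while the charger is on (value of joint switch above 0.5 rad and ((contact force between the fingers and charged_a above 1 N and x of charged_a_center in the frame of charger between -0.07 and 0.07 m and y of charged_a_center in the frame of charger between -0.17 and 0.08 m and z of charged_a_center in the frame of charger between 0.077 and 0.13 m) or (contact force between the fingers and charged_b above 1 N and x of charged_b_center in the frame of charger between -0.07 and 0.07 m and y of charged_b_center in the frame of charger between -0.17 and 0.08 m and z of charged_b_center in the frame of charger between 0.077 and 0.13 m) or (contact force between the fingers and charged_c above 1 N and x of charged_c_center in the frame of charger between -0.07 and 0.07 m and y of charged_c_center in the frame of charger between -0.17 and 0.08 m and z of charged_c_center in the frame of charger between 0.077 and 0.13 m) or (contact force between the fingers and flat_a above 1 N and x of flat_a_center in the frame of charger between -0.07 and 0.07 m and y of flat_a_center in the frame of charger between -0.17 and 0.08 m and z of flat_a_center in the frame of charger between 0.077 and 0.13 m) or (contact force between the fingers and flat_b above 1 N and x of flat_b_center in the frame of charger between -0.07 and 0.07 m and y of flat_b_center in the frame of charger between -0.17 and 0.08 m and z of flat_b_center in the frame of charger between 0.077 and 0.13 m) or (contact force between the fingers and flat_c above 1 N and x of flat_c_center in the frame of charger between -0.07 and 0.07 m and y of flat_c_center in the frame of charger between -0.17 and 0.08 m and z of flat_c_center in the frame of charger between 0.077 and 0.13 m))).
Of charged_a, charged_b, charged_c only 2 to 2 are there at a start; the rules pass over those that are not, and their reading is None.
Of flat_a, flat_b, flat_c only 2 to 3 are there at a start; the rules pass over those that are not, and their reading is None.
At some moment in a run one of flat_a, flat_b, flat_c may be knocked a few centimetres aside while the robot is not near it.
Once in a run the grip may slacken for a moment while it holds something.
It also fails if it takes over 210 s, if anything falls off the work surface, if the arm or the gripper's body presses on something with over 40 N, if the wrist force passes 120 N, or if a joint passes its speed limit or range.

### The arm

A 6-joint arm with a two-finger parallel gripper is mounted at the origin on the work surface. World frame = base frame: x ahead of the robot, y to its left, z up, the work surface at z = 0. Lengths are in m, angles in degrees, forces in N, time in s.
With the tool pointing down it reaches from about 0.3 to 0.75 m from the base axis. Payload 8.5 kg.
Tool frame: the origin (TCP) lies between the finger pads; the fingertips stand env.finger_overhang ahead of it and the grasp point (between the pads) lies 2 mm behind it (env.finger_overhang is the distance from the TCP to the fingertips, in m); z points along the fingers, y is the line along which they close (so a half turn about z gives the same grasp; the last joint's range is limited). The gripper opens to 85 mm and grips with 20 to 120 N. Pads are 22 mm wide; open, the fingers measure 114 mm over their backs; the gripper's body (76 mm by 85 mm) begins 54 mm behind the grasp point. The pads swing forward as they close: fully open they stand 13 mm farther back than shut.
Start: joints at [-84.07, 21.807, 74.336, -0, 83.858, -12.336], TCP at [0.172, -0.522, 0.248] pointing down, gripper open.
Joint ranges: [-178.18, 178.18], [-50.72, 133.34], [12.68, 142.11], [-81.47, 261.47], [9.98, 163.14], [-165.26, 165.26]. Speed limits (degrees/s): [136.94, 136.94, 180, 180, 180, 180].

### API

Orientations are given as a 3x3 rotation matrix whose columns are the frame's x, y, z axes.
In Python, from rig import env gives the robot as it stands. The module is installed in compiled form; this text tells all that it offers.
- The arm moves only by the tool jog_arm, never from a script. Its arguments are lists of equal length, an entry for each row: "hand": the finger opening in m, from 0 to 0.0854; "travel": the shift along the world's x, y, z in m, a list of three; "yaw": the turn about the world's z in rad. A call has exactly 5 rows; each row shifts and turns the commanded pose from where the row before left it; what a row does not reach is not made up. A row lasts 1/8 s, in which the tool goes at most 62.5 mm and 10.7 degrees, less where a joint would pass 70% of its speed; a pose out of reach is approached as far as the arm can. A call is refused whole if a number of a shift passes 0.0625 or a number of a turn 0.188, either way. A call with a gripper value outside its range is refused whole. The fingers move at their own pace and stop on an object; "grip_force" is the grip in N (left out, the last holds). Time passes only in rows, so rows that do not move let the fingers close, or fill a call up. It gives the time, the measured TCP pose, the force, the opening and the grip force at its end, in the units of the state.
- env.observe(): the state, without advancing time (a new reading comes with each control period).
- env.get_image(name): name is "scene" or "side" or "wrist"; returns the picture (400x640x3 uint8, red, green, blue); there is no depth.
- env.calibration(name): a dict with "fx", "fy", "cx", "cy" (pixels), "position" and "rotation" of the camera in the world; the wrist camera has in their place "hand_eye" (4x4, takes a point from camera to tool coordinates, whose origin is the TCP and whose axes are the flange's). Camera axes: x right, y down, z forward; pixel columns grow to the right and rows downward; lengths in m; the calibration is good to about 2 mm. The wrist camera is an equidistant fisheye: a pixel r from the principal point sees the ray r / f radians off the axis. A picture is of the moment at which its call begins: read the wrist's pose just before it. calibration takes no time and is no camera call.
- env.close_job(): hands the job in; it is judged then, once.
The state is a dict: "time_s": time; "q": joint angles; "qvel": joint speeds; "joint_efforts": joint torques, N m; "position": TCP position; "tool_rot": TCP orientation; "ft_force": force on the tool from outside, world axes, zero at the start; "wrist_torque": the same for the moment, N m; "grip_width": finger opening in m; "gripper_force": force on a finger pad.
Only numpy, scipy, OpenCV 4.12 (cv2) and the standard library are available. Lean on these libraries where they do the work, as an engineer would, in place of code of your own. Each camera call takes 0.05 s, during which the arm holds its last target. There are 200 camera calls.

## Working session

There is one attempt and no reset: what is moved stays moved. The work goes in short steps, Python scripts to look and compute and a tool call to move; the robot and the scene stay as the last step left them, time stands still between calls to the robot, and variables do not carry over. Pictures are saved under pics/ and viewed, at most 14 in all, crops included, and the job is handed in when it is done.

Besides the shell and the picture viewer there is one more tool, called after "Call:" in YAML: its name, and indented under it one key for each argument. jog_arm: Moves the arm, as the interface text tells. Its arguments: {"type":"object","properties":{"hand":{"type":"array"},"travel":{"type":"array"},"yaw":{"type":"array"},"grip_force":{"type":"number"}},"required":["hand","travel","yaw"]}

```bash
mkdir -p pics
python3 - <<'E'
from rig import env
import cv2,numpy as np
for n in("scene","side","wrist"):
    c=env.calibration(n);print(n,{k:np.round(v,4).tolist() for k,v in c.items()})
    im=env.get_image(n);cv2.imwrite(f"pics/{n}0.png",im[:,:,::-1])
print(env.finger_overhang);s=env.observe();print({k:np.round(v,3).tolist() for k,v in s.items()})
E
```

```text
scene {'fx': 436.1844, 'fy': 436.1844, 'cx': 319.873, 'cy': 197.7764, 'position': [1.5277, 0.1456, 1.0136], 'rotation': [[-0.1512, 0.6577, -0.738], [0.9885, 0.1083, -0.106], [0.0103, -0.7455, -0.6665]]}
side {'fx': 408.6306, 'fy': 408.6306, 'cx': 324.4759, 'cy': 204.0611, 'position': [0.2659, 0.8122, 0.7513], 'rotation': [[-0.9548, -0.1859, 0.2319], [-0.2972, 0.5943, -0.7473], [0.0011, -0.7825, -0.6227]]}
wrist {'fx': 309.7069, 'fy': 309.7069, 'cx': 317.2505, 'cy': 199.449, 'hand_eye': [[-0.0004, -0.9578, -0.2875, 0.0731], [1.0, -0.0006, 0.0007, -0.0005], [-0.0008, -0.2875, 0.9578, -0.1258], [0.0, 0.0, 0.0, 1.0]]}
0.017
{'time_s': 0.15, 'q': [-84.07, 21.834, 74.371, 0.002, 83.862, -12.335], 'qvel': [0.04, -0.083, -0.228, -0.1, -0.006, 0.051], 'joint_efforts': [0.002, -44.862, -23.134, -0.0, 0.004, 0.0], 'position': [0.172, -0.522, 0.248], 'tool_rot': [[0.95, 0.313, -0.0], [0.313, -0.95, 0.001], [0.0, -0.001, -1.0]], 'ft_force': [-0.834, -0.629, 0.338], 'wrist_torque': [0.0, 0.027, 0.008], 'gripper_force': 0.0, 'grip_width': 0.086}
```

View pics/scene0.png

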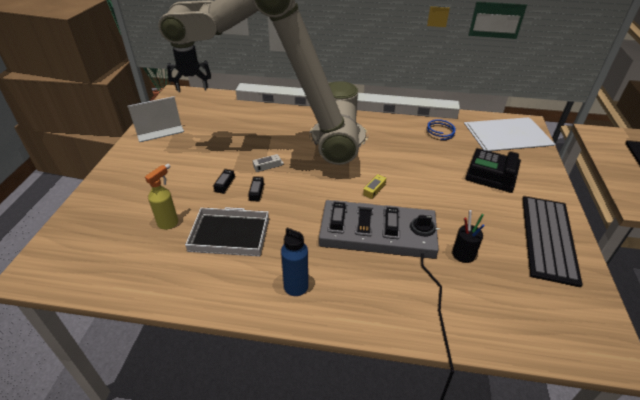

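View pics/side0.png

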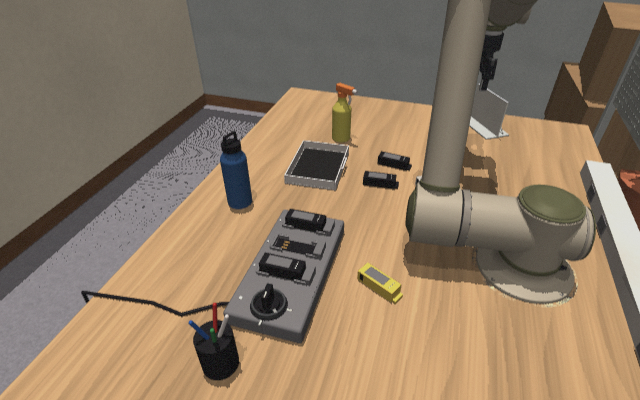

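View pics/wrist0.png

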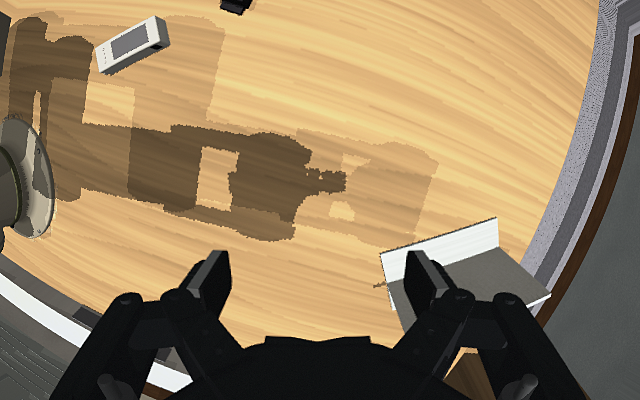

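```bash
cat > h.py <<'E'
from rig import env
import numpy as np, cv2
def ray(n,u,v,s=None):
    c=env.calibration(n)
    if n!="wrist":
        d=np.array([(u-c["cx"])/c["fx"],(v-c["cy"])/c["fy"],1.]);R=np.array(c["rotation"]);return np.array(c["position"]),R@d
    s=s or env.observe()
    a=np.array([u-c["cx"],v-c["cy"]]);r=np.linalg.norm(a)+1e-9;th=r/c["fx"]
    d=np.r_[a/r*np.sin(th),np.cos(th)];H=np.array(c["hand_eye"]);T=np.array(s["tool_rot"])
    return T@H[:3,3]+np.array(s["position"]),T@H[:3,:3]@d
def plane(n,u,v,z,s=None):
    p,d=ray(n,u,v,s);return p+d*(z-p[2])/d[2]
def proj(n,P,s=None):
    P=np.asarray(P,float);c=env.calibration(n)
    if n!="wrist":
        q=np.array(c["rotation"]).T@(P-np.array(c["position"]));return c["cx"]+c["fx"]*q[0]/q[2],c["cy"]+c["fy"]*q[1]/q[2]
    s=s or env.observe();H=np.array(c["hand_eye"]);t=np.array(s["tool_rot"]).T@(P-np.array(s["position"]))
    q=H[:3,:3].T@(t-H[:3,3]);rr=np.hypot(q[0],q[1]);th=np.arctan2(rr,q[2])
    return c["cx"]+c["fx"]*th*q[0]/rr,c["cy"]+c["fx"]*th*q[1]/rr
def tri(a,b):
    A=[];B=[]
    for n,u,v in(a,b):
        p,d=ray(n,u,v);d=d/np.linalg.norm(d);M=np.eye(3)-np.outer(d,d);A.append(M);B.append(M@p)
    return np.linalg.solve(sum(A),sum(B))
def snap(n,f):
    s=env.observe();im=np.array(env.get_image(n))[:,:,::-1].copy();cv2.imwrite("pics/"+f,im);return s,im
E
python3 - <<'E'
from h import *
np.set_printoptions(precision=3,suppress=True)
print("knob",tri(("scene",424,219),("side",267,294)),plane("scene",424,217,.09))
for u,v in((322,203),(438,210),(437,247),(320,241)):print("chg",plane("scene",u,v,.045))
for u,v in((218,134+0),):pass
for a,b in(((224,180),(395,160)),((257,186),(381,179))):print("flat",plane("scene",*a,.025),plane("side",*b,.025))
for u,v in((200,210),(269,210),(263,251),(188,248)):print("tray",plane("scene",u,v,.032))
for u,v in((319,145),(349,150),(330,187),(287,180)):print("traySide",plane("side",u,v,.032))
print("bottles",plane("scene",295,290,0),plane("scene",165,225,0),plane("scene",465,258,0))
print("packs",plane("scene",338,213,.077),plane("scene",391,220,.077))
print("yellow",plane("scene",375,186,.03))
E
```

```text
knob [0.54  0.326 0.081] [0.54  0.324 0.09 ]
chg [0.48  0.002 0.045]
chg [0.452 0.379 0.045]
chg [0.615 0.368 0.045]
chg [0.647 0.021 0.045]
flat [ 0.395 -0.362  0.025] [ 0.383 -0.352  0.025]
flat [ 0.408 -0.238  0.025] [ 0.406 -0.231  0.025]
tray [ 0.563 -0.387  0.032]
tray [ 0.527 -0.165  0.032]
tray [ 0.702 -0.141  0.032]
tray [ 0.727 -0.364  0.032]
traySide [ 0.649 -0.358  0.032]
traySide [ 0.542 -0.357  0.032]
traySide [ 0.542 -0.134  0.032]
traySide [ 0.678 -0.13   0.032]
bottles [ 0.802 -0.026  0.   ] [ 0.618 -0.491  0.   ] [0.605 0.46  0.   ]
packs [0.552 0.063 0.077] [0.556 0.227 0.077]
yellow [0.346 0.17  0.03 ]
```

Call:
jog_arm:
  hand: [0.085, 0.085, 0.085, 0.085, 0.085]
  travel:
    - [0.03, 0.045, 0.005]
    - [0.03, 0.045, 0.005]
    - [0.03, 0.045, 0.005]
    - [0.03, 0.045, 0.005]
    - [0.03, 0.045, 0.005]
  yaw: [0.09, 0.09, 0.09, 0.09, 0.09]

```text
time_s: 0.78
position: [0.323, -0.2957, 0.2734]
tool_rot: [[0.717, 0.697, -0.0], [0.697, -0.717, 0.0], [0.0, -0.0, -1.0]]
ft_force: [1.2, -1.1, 0.2]
grip_width: 0.0849
gripper_force: 0.0
```

Call:
jog_arm:
  hand: [0.085, 0.085, 0.085, 0.085, 0.085]
  travel:
    - [0.03, 0.045, 0.005]
    - [0.03, 0.045, 0.005]
    - [0.03, 0.045, 0.005]
    - [0.03, 0.045, 0.005]
    - [0.03, 0.045, 0.005]
  yaw: [0.09, 0.09, 0.09, 0.09, 0.09]

```text
time_s: 1.4
position: [0.473, -0.0705, 0.2984]
tool_rot: [[0.342, 0.94, -0.0], [0.94, -0.342, -0.0], [-0.0, -0.0, -1.0]]
ft_force: [1.2, -1.2, -0.4]
grip_width: 0.0853
gripper_force: 0.0
```

Call:
jog_arm:
  hand: [0.06, 0.06, 0.06, 0.06, 0.06]
  travel:
    - [0.016, 0.045, 0]
    - [0.016, 0.045, 0]
    - [0.016, 0.045, 0]
    - [0.016, 0.045, 0]
    - [0.016, 0.042, 0]
  yaw: [0.085, 0.085, 0.085, 0.085, 0.085]

```text
time_s: 2.02
position: [0.5526, 0.1514, 0.2981]
tool_rot: [[-0.076, 0.997, -0.0], [0.997, 0.076, -0.0], [-0.0, -0.0, -1.0]]
ft_force: [0.3, -1.0, 0.2]
grip_width: 0.0601
gripper_force: 0.0
```

Run:
```python
from h import *
s,im=snap("wrist","w1.png");print(s["position"],s["tool_rot"],s["q"],s["time_s"])
print([np.round(proj("wrist",P,s)) for P in((.54,.325,.093),(.55,.063,.077),(.556,.227,.077))])
```

```text
[0.5526065  0.15140575 0.29808497] [[-7.60593582e-02  9.97103178e-01 -4.75836359e-04]
 [ 9.97103291e-01  7.60593361e-02 -6.44358069e-05]
 [-2.80573502e-05 -4.79358946e-04 -9.99999885e-01]] [ 3.48937789e+00  2.25467543e+01  6.49472049e+01 -2.02769062e-03
  9.25334784e+01 -8.72803808e-01] 2.025
[array([318.,  18.]), array([310., 244.]), array([326., 108.])]
```

View pics/w1.png

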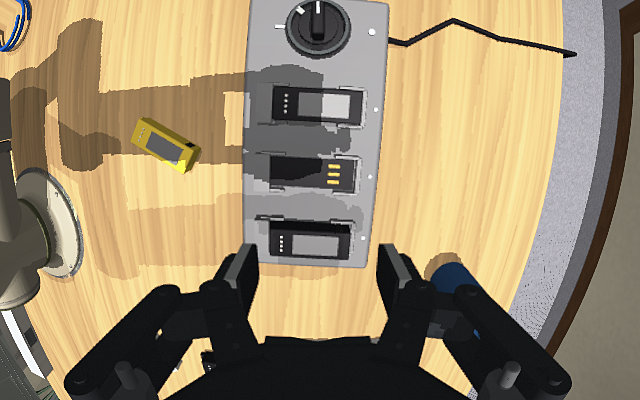

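```bash
cat > /tmp/a.py <<'E'
from h import *
E
python3 - <<'E'
from h import *
np.set_printoptions(precision=4,suppress=True)
im=cv2.imread("pics/w1.png")
hsv=cv2.cvtColor(im,cv2.COLOR_BGR2HSV)
s=env.observe()
# right/left edges of charger: saturation transition wood->grey
R=[];L=[]
for v in range(50,240,10):
    row=hsv[v,:,1].astype(int)
    xs=np.where((row[240:400]<60))[0]+240
    R.append(plane("wrist",xs.max()+.5,v,.045,s)[:2]);L.append(plane("wrist",xs.min()-.5,v,.045,s)[:2])
for nm,E in(("R",R),("L",L)):
    E=np.array(E);a=np.polyfit(E[:,1],E[:,0],1);r=E[:,0]-np.polyval(a,E[:,1]);g=abs(r)<.003;a=np.polyfit(E[g,1],E[g,0],1)
    print(nm,a,"at y.19:",np.polyval(a,.19),r)
for nm,u,v,z in(("LR",366,267,.045),("p2",272,88,.077),("p2",363,92,.077),("p2",361,126,.077),("p2",273,122,.077),("p0",269,221,.077),("p0",352,223,.077),("p0",350,258,.077),("p0",269,256,.077),("knobtop",318,22,.093),("ptr",319,5,.093)):
    print(nm,plane("wrist",u,v,z,s))
big=cv2.resize(im[0:280,225:405],None,fx=3,fy=3,interpolation=cv2.INTER_CUBIC)
cv2.imwrite("pics/w1c.png",cv2.resize(big,(386,600)) if 0 else big[:800])
cv2.imwrite("pics/w1c.png",cv2.resize(im[60:275,235:395],(446,600),interpolation=cv2.INTER_CUBIC))
E
```

```text
R [-0.0256  0.633 ] at y.19: 0.6281633101509914 [-0.0004  0.0003 -0.0002  0.0006  0.0001 -0.0002 -0.0006  0.0004  0.0002
  0.     -0.0001 -0.0002 -0.0002 -0.0001 -0.0001  0.0001  0.0003  0.0005
 -0.0005]
L [-0.0254  0.4616] at y.19: 0.45675584903500804 [-0.0005  0.0003 -0.0002  0.0004 -0.0003  0.0003 -0.0006 -0.0002  0.0002
  0.0004 -0.0007  0.0007  0.0008  0.0008 -0.0006 -0.0008  0.0003  0.
 -0.0004]
LR [0.6325 0.0232 0.045 ]
p2 [0.4951 0.2494 0.077 ]
p2 [0.5958 0.2532 0.077 ]
p2 [0.5972 0.2148 0.077 ]
p2 [0.499  0.2112 0.077 ]
p0 [0.4999 0.0936 0.077 ]
p0 [0.5996 0.0994 0.077 ]
p0 [0.6029 0.0522 0.077 ]
p0 [0.5011 0.0462 0.077 ]
knobtop [0.54   0.3243 0.093 ]
ptr [0.5394 0.3443 0.093 ]
```

View pics/w1c.png

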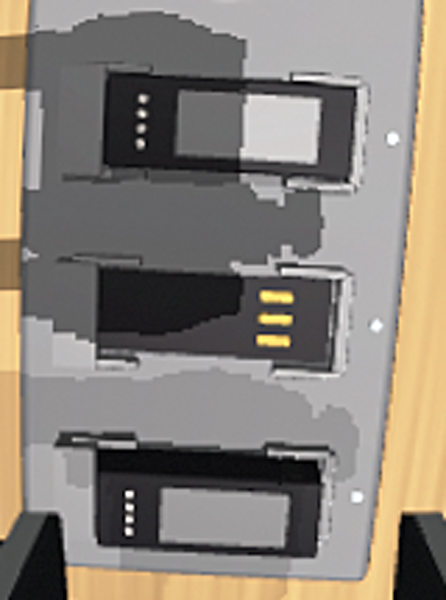

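Call:
jog_arm:
  hand: [0.05, 0.05, 0.05, 0.05, 0.05]
  travel:
    - [-0.003, 0.043, -0.02]
    - [-0.003, 0.043, -0.02]
    - [-0.003, 0.043, -0.02]
    - [-0.003, 0.044, -0.038]
    - [0, 0, 0]
  yaw: [-0.0125, -0.0125, -0.0125, -0.0125, 0]

```text
time_s: 2.7
position: [0.5385, 0.3247, 0.1967]
tool_rot: [[-0.026, 1.0, -0.006], [1.0, 0.026, -0.002], [-0.002, -0.006, -1.0]]
ft_force: [-0.8, 0.1, 0.8]
grip_width: 0.05
gripper_force: 0.0
```

Run:
```python
from h import *
np.set_printoptions(precision=4,suppress=True)
s,im=snap("wrist","w2.png");print(s["position"],s["tool_rot"][:,0],s["q"])
print(proj("wrist",(.540,.326,.093),s),proj("wrist",(.56,.23,.077),s))
```

```text
[0.5385 0.3247 0.1967] [-0.0264  0.9997 -0.0018] [20.3152 32.0567 65.4822  0.0208 82.8417 18.8021]
(np.float64(320.3614839332272), np.float64(203.39145055167805)) (np.float64(338.3758855326175), np.float64(295.25817253111927))
```

View pics/w2.png

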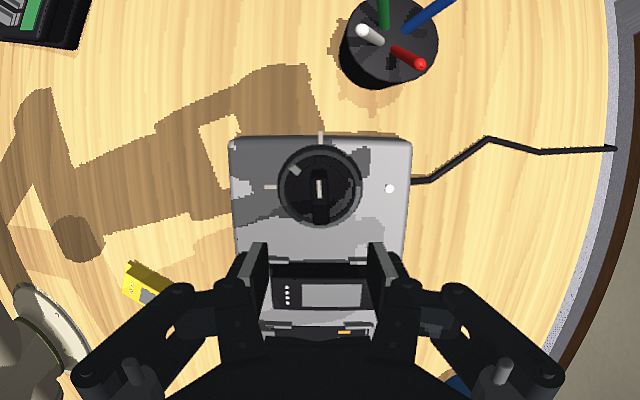

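Run:
```python
from h import *
np.set_printoptions(precision=4,suppress=True)
s=env.observe()
for nm,u,v,z in(("collarC",320,185.5,.057),("cl",278,186,.057),("cr",362,186,.057),("ct",320,143,.057),("cb",320,228,.057),("ptr",319.5,188,.093),("endL",260,137,.045),("endR",390,139,.045),("p2c",357,281,.077)):
    print(nm,plane("wrist",u,v,z,s))
im=cv2.imread("pics/w2.png");g=cv2.cvtColor(im,cv2.COLOR_BGR2GRAY)
m=(g<60).astype(np.uint8);m[:,:270]=0;m[:,370:]=0;m[:135]=0;m[240:]=0
ys,xs=np.where(m);print(xs.min(),xs.max(),ys.min(),ys.max())
w=(g[175:205,312:328]>150);yy,xx=np.where(w);print("white",xx.min()+312,xx.max()+312,yy.min()+175,yy.max()+175)
```

```text
collarC [0.5413 0.3295 0.057 ]
cl [0.5037 0.3281 0.057 ]
cr [0.579  0.3301 0.057 ]
ct [0.5403 0.3675 0.057 ]
cb [0.5424 0.2887 0.057 ]
ptr [0.5406 0.3366 0.093 ]
endL [0.4856 0.3709 0.045 ]
endR [0.6045 0.3724 0.045 ]
p2c [0.5783 0.2437 0.077 ]
270 369 135 224
white 317 321 180 197
```

Call:
jog_arm:
  hand: [0.05, 0.05, 0.05, 0.05, 0.05]
  travel:
    - [0.0025, 0.0043, -0.04]
    - [0, 0, -0.04]
    - [0, 0, -0.02]
    - [0, 0, -0.01]
    - [0, 0, 0]
  yaw: [0, 0, 0, 0, 0]
  grip_force: 60

```text
time_s: 3.38
position: [0.5434, 0.3265, 0.0909]
tool_rot: [[-0.022, 1.0, 0.001], [1.0, 0.022, 0.0], [0.0, 0.001, -1.0]]
ft_force: [0.9, 0.1, 0.5]
grip_width: 0.0501
gripper_force: 0.0
```

Call:
jog_arm:
  hand: [0.01, 0.01, 0.01, 0.01, 0.01]
  travel:
    - [0, 0, 0]
    - [0, 0, 0]
    - [0, 0, 0]
    - [0, 0, 0]
    - [0, 0, 0]
  yaw: [0, 0, 0, 0, 0]

```text
time_s: 4.0
position: [0.5406, 0.3274, 0.0908]
tool_rot: [[-0.024, 1.0, -0.005], [1.0, 0.024, -0.0], [-0.0, -0.005, -1.0]]
ft_force: [-10.8, -0.5, 5.6]
grip_width: 0.0122
gripper_force: 61.8
```

Call:
jog_arm:
  hand: [0.01, 0.01, 0.01, 0.01, 0.01]
  travel:
    - [-0.002, 0.001, -0.004]
    - [0, 0, -0.004]
    - [0, 0, 0]
    - [0, 0, 0]
    - [0, 0, 0]
  yaw: [0, 0, 0, 0.1, 0.15]
  grip_force: 80

```text
time_s: 4.62
position: [0.5403, 0.3278, 0.0859]
tool_rot: [[-0.274, 0.962, 0.001], [0.962, 0.274, -0.0], [-0.001, 0.001, -1.0]]
ft_force: [-12.7, -6.5, 27.7]
grip_width: 0.012
gripper_force: 79.0
```

Call:
jog_arm:
  hand: [0.01, 0.01, 0.01, 0.01, 0.01]
  travel:
    - [0, 0, 0]
    - [0, 0, 0]
    - [0, 0, 0]
    - [0, 0, 0]
    - [0, 0, 0]
  yaw: [0.15, 0.15, 0.15, 0.15, 0]

```text
time_s: 5.25
position: [0.5398, 0.3277, 0.0859]
tool_rot: [[-0.768, 0.641, -0.0], [0.641, 0.768, -0.001], [-0.0, -0.001, -1.0]]
ft_force: [-13.7, -6.0, 25.1]
grip_width: 0.012
gripper_force: 78.4
```

Call:
jog_arm:
  hand: [0.01, 0.01, 0.01, 0.01, 0.01]
  travel:
    - [0, 0, 0]
    - [0, 0, 0]
    - [0, 0, 0]
    - [0, 0, 0]
    - [0, 0, 0]
  yaw: [0.15, 0.15, 0.15, 0.15, 0.08]

```text
time_s: 5.88
position: [0.5395, 0.3275, 0.0859]
tool_rot: [[-1.0, 0.014, -0.001], [0.014, 1.0, -0.001], [0.001, -0.001, -1.0]]
ft_force: [-15.6, -8.1, 26.5]
grip_width: 0.0122
gripper_force: 78.6
```

Call:
jog_arm:
  hand: [0.01, 0.01, 0.01, 0.05, 0.05]
  travel:
    - [0, 0, 0]
    - [0, 0, 0.007]
    - [0, 0, 0]
    - [0, 0, 0]
    - [0, 0, 0]
  yaw: [0, 0, 0, 0, 0]

```text
time_s: 6.5
position: [0.5412, 0.3282, 0.0898]
tool_rot: [[-1.0, 0.018, 0.001], [0.018, 1.0, 0.001], [-0.001, 0.001, -1.0]]
ft_force: [0.7, 0.5, 0.6]
grip_width: 0.0479
gripper_force: 0.0
```

Call:
jog_arm:
  hand: [0.05, 0.05, 0.05, 0.05, 0.05]
  travel:
    - [0, 0, 0]
    - [0, 0, 0.05]
    - [0.001, -0.05, 0.04]
    - [0.001, -0.045, 0.02]
    - [0, 0, 0]
  yaw: [0, 0, 0, 0, 0]

```text
time_s: 7.12
position: [0.5438, 0.2321, 0.2003]
tool_rot: [[-1.0, 0.021, 0.004], [0.021, 1.0, 0.0], [-0.004, 0.001, -1.0]]
ft_force: [-0.2, -0.7, -0.1]
grip_width: 0.0501
gripper_force: 0.0
```

Run:
```python
from h import *
np.set_printoptions(precision=4,suppress=True)
s,im=snap("wrist","w3.png");print(s["position"],s["tool_rot"][:,0],s["q"])
s,im=snap("side","s3.png")
```

```text
[0.5438 0.2321 0.2003] [-0.9998  0.021  -0.0035] [ 11.6558  27.946   72.2942  -0.0174  79.5551 -77.1355]
```

View pics/w3.png

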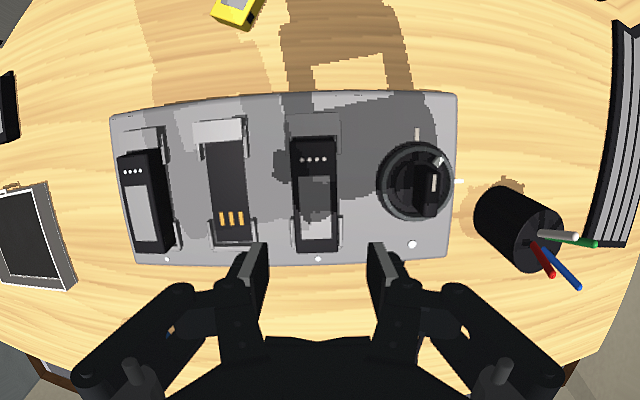

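Run:
```python
from h import *
np.set_printoptions(precision=4,suppress=True)
s=env.observe()
for nm,u,v,z in(("p2",293,140,.077),("p2",336,140,.077),("p2",338,250,.077),("p2",297,250,.077),("p0",118,157,.077),("p0",157,151,.077),("p0",164,250,.077),("p0",132,254,.077)):
    print(nm,plane("wrist",u,v,z,s))
```

```text
p2 [0.4937 0.2161 0.077 ]
p2 [0.4944 0.2504 0.077 ]
p2 [0.5906 0.252  0.077 ]
p2 [0.59   0.2158 0.077 ]
p0 [0.4988 0.0493 0.077 ]
p0 [0.4965 0.0945 0.077 ]
p0 [0.592 0.085 0.077]
p0 [0.5983 0.0439 0.077 ]
```

Run:
```python
import cv2
im=cv2.imread("pics/w3.png");cv2.imwrite("pics/w3c.png",cv2.resize(im[85:270,105:360],(800,580),interpolation=cv2.INTER_CUBIC))
```

```text
(no output)
```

View pics/w3c.png

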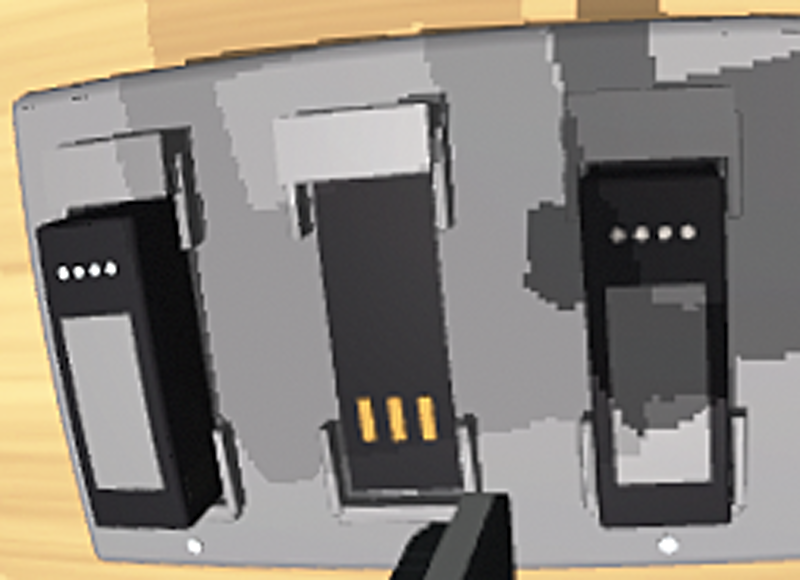

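Call:
jog_arm:
  hand: [0.06, 0.06, 0.06, 0.06, 0.06]
  travel:
    - [0.014, 0.0, -0.04]
    - [0, 0, -0.04]
    - [0, 0, -0.03]
    - [0, 0, -0.022]
    - [0, 0, 0]
  yaw: [0.024, 0.023, 0, 0, 0]
  grip_force: 30

```text
time_s: 7.85
position: [0.5556, 0.2351, 0.0641]
tool_rot: [[-1.0, -0.03, -0.005], [-0.03, 1.0, -0.001], [0.005, -0.001, -1.0]]
ft_force: [0.2, -0.1, -0.3]
grip_width: 0.06
gripper_force: 0.0
```

Call:
jog_arm:
  hand: [0.03, 0.03, 0.03, 0.03, 0.03]
  travel:
    - [0, 0, 0]
    - [0, 0, 0]
    - [0, 0, 0]
    - [0, 0, 0]
    - [0, 0, 0]
  yaw: [0, 0, 0, 0, 0]

```text
time_s: 8.48
position: [0.5571, 0.2321, 0.0677]
tool_rot: [[-1.0, -0.029, 0.0], [-0.029, 1.0, -0.004], [-0.0, -0.004, -1.0]]
ft_force: [-2.1, -14.0, 3.6]
grip_width: 0.0379
gripper_force: 31.7
```

Call:
jog_arm:
  hand: [0.03, 0.03, 0.03, 0.03, 0.03]
  travel:
    - [0, -0.0015, 0.004]
    - [0, 0, 0.004]
    - [0, 0, 0.003]
    - [0, 0, 0]
    - [0.004, 0, 0.001]
  yaw: [0, 0, 0, 0, 0]

```text
time_s: 9.1
position: [0.5599, 0.2328, 0.078]
tool_rot: [[-1.0, -0.03, -0.002], [-0.03, 1.0, -0.001], [0.002, -0.001, -1.0]]
ft_force: [-3.8, -2.2, -8.1]
grip_width: 0.0377
gripper_force: 31.4
```

Call:
jog_arm:
  hand: [0.03, 0.03, 0.03, 0.03, 0.03]
  travel:
    - [0.005, 0, 0]
    - [0.005, 0, 0]
    - [0.001, 0, 0]
    - [0, 0, 0.005]
    - [0, 0, 0.01]
  yaw: [0, 0, 0, 0, 0]

```text
time_s: 9.72
position: [0.5717, 0.2328, 0.0938]
tool_rot: [[-1.0, -0.029, -0.0], [-0.029, 1.0, 0.0], [0.0, 0.0, -1.0]]
ft_force: [-0.4, 0.3, -2.1]
grip_width: 0.0377
gripper_force: 32.1
```

Run:
```python
from h import *
s,im=snap("side","s4.png");cv2.imwrite("pics/s4c.png",cv2.resize(im[180:340,200:400],(750,600),interpolation=cv2.INTER_CUBIC))
```

```text
(no output)
```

View pics/s4c.png

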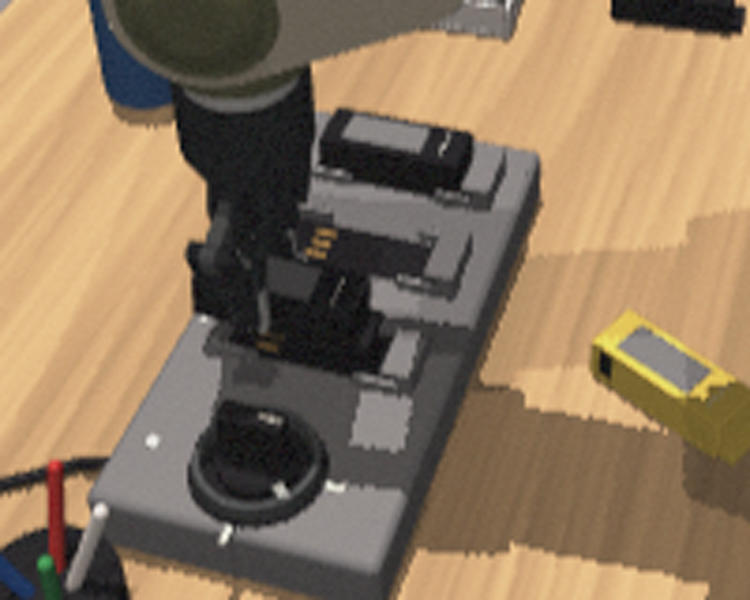

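Call:
jog_arm:
  hand: [0.03, 0.03, 0.03, 0.03, 0.03]
  travel:
    - [0, 0, 0.03]
    - [0, -0.02, 0.04]
    - [0, -0.045, 0.03]
    - [0, -0.05, 0.01]
    - [0, -0.05, 0]
  yaw: [0, 0, 0, 0, 0]

```text
time_s: 10.4
position: [0.572, 0.0664, 0.2051]
tool_rot: [[-1.0, -0.03, 0.003], [-0.03, 1.0, -0.0], [-0.003, -0.0, -1.0]]
ft_force: [-0.4, -0.8, -3.0]
grip_width: 0.0374
gripper_force: 32.1
```

Call:
jog_arm:
  hand: [0.03, 0.03, 0.03, 0.03, 0.03]
  travel:
    - [0, -0.055, 0]
    - [0, -0.055, 0]
    - [0, -0.055, 0]
    - [0, -0.05, 0]
    - [0, -0.04, 0]
  yaw: [0, 0, 0, 0, 0]

```text
time_s: 11.02
position: [0.5716, -0.1893, 0.204]
tool_rot: [[-1.0, -0.028, 0.001], [-0.028, 1.0, -0.0], [-0.001, -0.0, -1.0]]
ft_force: [0.4, 0.8, -1.6]
grip_width: 0.0376
gripper_force: 32.1
```

Run:
```python
from h import *
np.set_printoptions(precision=4,suppress=True)
s,im=snap("wrist","w5.png");print(s["position"],s["tool_rot"][:,0],s["q"],s["grip_width"])
```

```text
[ 0.5716 -0.1893  0.204 ] [-0.9996 -0.0282 -0.0009] [ -29.5756   28.9021   69.9656    0.002    81.0759 -121.191 ] 0.03762760837371955
```

View pics/w5.png

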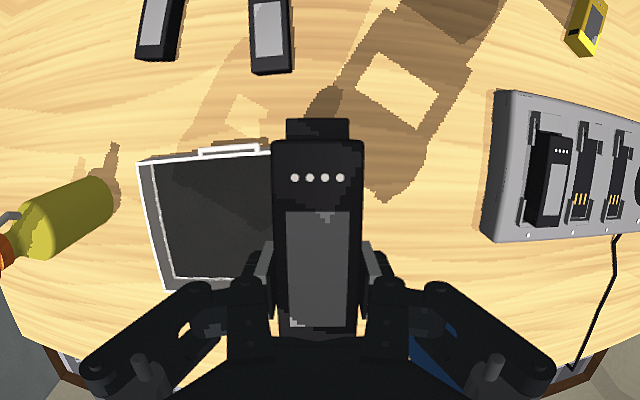

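Run:
```python
from h import *
np.set_printoptions(precision=4,suppress=True)
s=env.observe()
A,B,C=[plane("wrist",u,v,.032,s)for u,v in((137,161),(167,290),(272,153))]
print(A,B,C,np.linalg.norm(B-A))
ex=(B-A)[:2]/np.linalg.norm(B-A);ey=(C-A)[:2]/np.linalg.norm(C-A);print(np.degrees(np.arctan2(ex[1],ex[0])),np.degrees(np.arctan2(-ey[0],ey[1])))
for t in(np.arctan2(ex[1],ex[0]),np.arctan2(-ey[0],ey[1])):
    e1=np.array([np.cos(t),np.sin(t)]);e2=np.array([-e1[1],e1[0]])
    print(A[:2]+e1*.0825+e2*.1125,(A+B)[:2]/2+e2*.1125)
for u,v in((137,58),(176,60),(150,0),(253,73),(292,70),(250,0),(289,0)):print(u,v,plane("wrist",u,v,.032,s))
```

```text
[ 0.5487 -0.3923  0.032 ] [ 0.7107 -0.3786  0.032 ] [ 0.5415 -0.2387  0.032 ] 0.16265031751384215
4.833617221091259 2.6723116331588725
[ 0.6214 -0.2732] [ 0.6202 -0.2733]
[ 0.6258 -0.2761] [ 0.6244 -0.2731]
137 58 [ 0.4359 -0.3886  0.032 ]
176 60 [ 0.4442 -0.3398  0.032 ]
150 0 [ 0.371  -0.3767  0.032 ]
253 73 [ 0.4632 -0.2579  0.032 ]
292 70 [ 0.4608 -0.2205  0.032 ]
250 0 [ 0.3872 -0.2637  0.032 ]
289 0 [ 0.389  -0.2255  0.032 ]
```

Call:
jog_arm:
  hand: [0.03, 0.03, 0.03, 0.03, 0.03]
  travel:
    - [0.031, -0.018, -0.03]
    - [0.03, -0.017, -0.04]
    - [0, 0, -0.04]
    - [0, 0, -0.02]
    - [0, 0, -0.01]
  yaw: [0.02, 0.02, 0, 0, 0]

```text
time_s: 11.7
position: [0.6327, -0.2219, 0.0626]
tool_rot: [[-0.998, -0.069, -0.001], [-0.069, 0.998, 0.001], [0.001, 0.001, -1.0]]
ft_force: [0.4, 0.8, -1.6]
grip_width: 0.0375
gripper_force: 32.0
```

Call:
jog_arm:
  hand: [0.03, 0.03, 0.03, 0.03, 0.03]
  travel:
    - [0, 0, -0.01]
    - [0, 0, -0.01]
    - [0, 0, -0.007]
    - [0, 0, -0.006]
    - [0, 0, 0]
  yaw: [0, 0, 0, 0, 0]

```text
time_s: 12.32
position: [0.6332, -0.2224, 0.0307]
tool_rot: [[-0.998, -0.069, 0.001], [-0.069, 0.998, -0.001], [-0.001, -0.001, -1.0]]
ft_force: [0.1, -0.5, -1.6]
grip_width: 0.0375
gripper_force: 32.3
```

Call:
jog_arm:
  hand: [0.03, 0.03, 0.03, 0.03, 0.03]
  travel:
    - [0, 0, -0.003]
    - [0, 0, 0]
    - [0, 0, -0.002]
    - [0, 0, 0]
    - [0, 0, 0]
  yaw: [0, 0, 0, 0, 0]

```text
time_s: 12.95
position: [0.6335, -0.2225, 0.0269]
tool_rot: [[-0.998, -0.069, 0.002], [-0.069, 0.998, -0.001], [-0.002, -0.001, -1.0]]
ft_force: [1.8, 1.2, 12.2]
grip_width: 0.0372
gripper_force: 33.9
```

Call:
jog_arm:
  hand: [0.06, 0.06, 0.06, 0.06, 0.06]
  travel:
    - [0, 0, 0]
    - [0, 0, 0]
    - [0, 0, 0.02]
    - [0, 0, 0.05]
    - [-0.01, 0.02, 0.05]
  yaw: [0, 0, 0, 0, 0]

```text
time_s: 13.58
position: [0.6225, -0.203, 0.1458]
tool_rot: [[-0.998, -0.068, -0.001], [-0.068, 0.998, 0.0], [0.001, 0.001, -1.0]]
ft_force: [0.3, -0.4, -0.6]
grip_width: 0.0602
gripper_force: 0.0
```

Call:
jog_arm:
  hand: [0.06, 0.06, 0.06, 0.06, 0.06]
  travel:
    - [-0.012, 0.053, 0.01]
    - [-0.012, 0.053, 0]
    - [-0.012, 0.053, 0]
    - [-0.012, 0.053, 0]
    - [-0.0135, 0.053, 0]
  yaw: [-0.01, -0.01, -0.01, -0.01, 0]

```text
time_s: 14.2
position: [0.5605, 0.0643, 0.155]
tool_rot: [[-1.0, -0.029, -0.001], [-0.029, 1.0, 0.0], [0.001, 0.0, -1.0]]
ft_force: [-0.0, 0.4, 0.3]
grip_width: 0.0599
gripper_force: 0.0
```

Run:
```python
from h import *
np.set_printoptions(precision=4,suppress=True)
s,im=snap("wrist","w6.png");print(s["position"],s["tool_rot"][:,0])
```

```text
[0.5605 0.0643 0.155 ] [-0.9996 -0.0289  0.001 ]
```

View pics/w6.png

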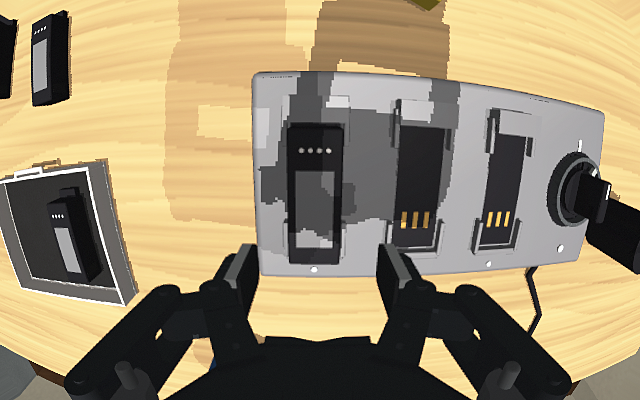

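Run:
```python
from h import *
np.set_printoptions(precision=4,suppress=True)
s=env.observe()
for u,v,z in((288,124,.077),(343,124,.077),(293,262,.077),(340,262,.077),(398,128,.045),(441,128,.045),(388,247,.053),(440,250,.053),(486,135,.045),(522,135,.045)):print(u,v,plane("wrist",u,v,z,s))
```

```text
288 124 [0.495  0.0491 0.077 ]
343 124 [0.4939 0.0851 0.077 ]
293 262 [0.5949 0.0535 0.077 ]
340 262 [0.5938 0.0884 0.077 ]
398 128 [0.4957 0.1309 0.045 ]
441 128 [0.4927 0.1671 0.045 ]
388 247 [0.5921 0.13   0.053 ]
440 250 [0.5951 0.1776 0.053 ]
486 135 [0.4942 0.2103 0.045 ]
522 135 [0.4898 0.2501 0.045 ]
```

Call:
jog_arm:
  hand: [0.06, 0.06, 0.06, 0.06, 0.06]
  travel:
    - [0.002, 0.0015, -0.03]
    - [0, 0, -0.03]
    - [0, 0, -0.02]
    - [0, 0, -0.007]
    - [0, 0, 0]
  yaw: [0, 0, 0, 0, 0]

```text
time_s: 14.88
position: [0.5633, 0.0641, 0.0683]
tool_rot: [[-1.0, -0.029, -0.001], [-0.029, 1.0, 0.0], [0.001, 0.0, -1.0]]
ft_force: [-0.2, -0.1, 0.4]
grip_width: 0.0599
gripper_force: 0.0
```

Call:
jog_arm:
  hand: [0.03, 0.03, 0.03, 0.03, 0.03]
  travel:
    - [0, 0, 0]
    - [0, 0, 0]
    - [0, 0, 0]
    - [0, 0, 0]
    - [0, 0, 0]
  yaw: [0, 0, 0, 0, 0]

```text
time_s: 15.5
position: [0.5638, 0.0638, 0.0694]
tool_rot: [[-1.0, -0.029, 0.002], [-0.029, 1.0, -0.001], [-0.002, -0.001, -1.0]]
ft_force: [-1.5, -4.3, 6.5]
grip_width: 0.0376
gripper_force: 32.0
```

Call:
jog_arm:
  hand: [0.03, 0.03, 0.03, 0.03, 0.03]
  travel:
    - [0, 0, 0.004]
    - [0, 0, 0.004]
    - [0, 0, 0.003]
    - [0, 0, 0]
    - [0.004, 0, 0.001]
  yaw: [0, 0, 0, 0, 0]

```text
time_s: 16.12
position: [0.5669, 0.0647, 0.08]
tool_rot: [[-1.0, -0.029, -0.001], [-0.029, 1.0, 0.001], [0.001, 0.001, -1.0]]
ft_force: [-1.6, 0.2, -7.5]
grip_width: 0.0375
gripper_force: 31.5
```

Call:
jog_arm:
  hand: [0.03, 0.03, 0.03, 0.03, 0.03]
  travel:
    - [0.005, 0, 0]
    - [0.005, 0, 0]
    - [0.001, 0, 0]
    - [0, 0, 0.005]
    - [0, 0, 0.01]
  yaw: [0, 0, 0, 0, 0]

```text
time_s: 16.75
position: [0.5782, 0.0643, 0.0958]
tool_rot: [[-1.0, -0.029, -0.001], [-0.029, 1.0, 0.0], [0.001, 0.0, -1.0]]
ft_force: [0.9, -0.3, -2.7]
grip_width: 0.0375
gripper_force: 32.0
```

Call:
jog_arm:
  hand: [0.03, 0.03, 0.03, 0.03, 0.03]
  travel:
    - [0, 0, 0.03]
    - [0, 0, 0.03]
    - [0, -0.04, 0]
    - [0.01, -0.05, 0]
    - [0.01, -0.05, 0]
  yaw: [0, 0, 0, 0, 0]

```text
time_s: 17.38
position: [0.5985, -0.0771, 0.1564]
tool_rot: [[-1.0, -0.03, 0.001], [-0.03, 1.0, -0.0], [-0.001, -0.0, -1.0]]
ft_force: [0.4, 0.7, -3.1]
grip_width: 0.0372
gripper_force: 32.0
```

Call:
jog_arm:
  hand: [0.03, 0.03, 0.03, 0.03, 0.03]
  travel:
    - [0.0085, -0.049, 0]
    - [0.0085, -0.049, 0]
    - [0.0085, -0.049, 0]
    - [0.008, -0.049, 0]
    - [0.008, -0.048, -0.02]
  yaw: [0.01, 0.01, 0.01, 0.01, 0]

```text
time_s: 18.0
position: [0.6405, -0.3218, 0.1377]
tool_rot: [[-0.998, -0.069, 0.004], [-0.069, 0.998, -0.002], [-0.003, -0.003, -1.0]]
ft_force: [0.2, 0.1, -3.0]
grip_width: 0.0377
gripper_force: 32.1
```

Call:
jog_arm:
  hand: [0.03, 0.03, 0.03, 0.03, 0.03]
  travel:
    - [0, 0, -0.04]
    - [0, 0, -0.03]
    - [0, 0, -0.015]
    - [0, 0, -0.01]
    - [0, 0, -0.008]
  yaw: [0, 0, 0, 0, 0]

```text
time_s: 18.62
position: [0.6405, -0.32, 0.0333]
tool_rot: [[-0.998, -0.069, 0.002], [-0.069, 0.998, -0.001], [-0.002, -0.001, -1.0]]
ft_force: [3.7, 1.0, 4.1]
grip_width: 0.0377
gripper_force: 32.9
```

Call:
jog_arm:
  hand: [0.03, 0.03, 0.03, 0.03, 0.03]
  travel:
    - [0, 0, -0.003]
    - [0, 0, -0.002]
    - [0, 0, -0.001]
    - [0, 0, 0]
    - [0, 0, 0]
  yaw: [0, 0, 0, 0, 0]

```text
time_s: 19.25
position: [0.6408, -0.3201, 0.0287]
tool_rot: [[-0.998, -0.069, 0.003], [-0.069, 0.998, -0.002], [-0.003, -0.002, -1.0]]
ft_force: [2.5, 2.6, 10.1]
grip_width: 0.0374
gripper_force: 33.7
```

Call:
jog_arm:
  hand: [0.06, 0.06, 0.06, 0.06, 0.06]
  travel:
    - [0, 0, 0]
    - [0, 0, 0]
    - [0, 0, 0.02]
    - [0, 0, 0.05]
    - [-0.02, 0, 0.05]
  yaw: [0, 0, 0, 0, 0]

```text
time_s: 19.88
position: [0.6202, -0.3197, 0.1487]
tool_rot: [[-0.998, -0.07, 0.001], [-0.07, 0.998, -0.001], [-0.001, -0.001, -1.0]]
ft_force: [0.1, -0.3, 0.4]
grip_width: 0.0597
gripper_force: 0.0
```

Call:
jog_arm:
  hand: [0.06, 0.06, 0.06, 0.06, 0.06]
  travel:
    - [-0.05, 0.007, 0.02]
    - [-0.05, 0.007, 0.02]
    - [-0.05, 0.007, 0.02]
    - [-0.05, 0.007, 0.01]
    - [0, 0, 0]
  yaw: [0, 0, 0, 0, 0]

```text
time_s: 20.5
position: [0.4179, -0.2915, 0.2188]
tool_rot: [[-0.998, -0.067, 0.002], [-0.067, 0.998, -0.002], [-0.001, -0.002, -1.0]]
ft_force: [0.2, -0.0, 0.1]
grip_width: 0.0602
gripper_force: 0.0
```

Run:
```python
from h import *
np.set_printoptions(precision=4,suppress=True)
s,im=snap("wrist","w7.png");print(s["position"],s["tool_rot"][:,0],s["q"])
```

```text
[ 0.4179 -0.2915  0.2188] [-0.9977 -0.0672 -0.0015] [ -48.225    19.1149   83.6997   -0.0169   77.0287 -142.0742]
```

View pics/w7.png

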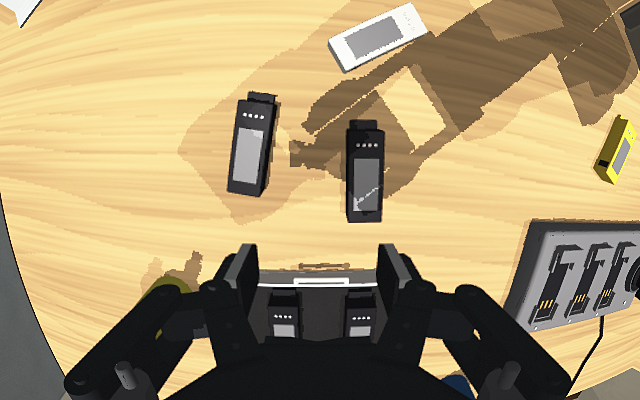

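Run:
```python
from h import *
np.set_printoptions(precision=4,suppress=True)
s=env.observe();g=cv2.cvtColor(cv2.imread("pics/w7.png"),cv2.COLOR_BGR2GRAY)
for nm,(x0,x1,y0,y1) in {"f1":(215,285,85,205),"f2":(335,390,112,230)}.items():
    m=(g[y0:y1,x0:x1]<52).astype(np.uint8);m=cv2.morphologyEx(m,cv2.MORPH_CLOSE,np.ones((15,15)))
    cs,_=cv2.findContours(m,0,2);c=max(cs,key=cv2.contourArea).reshape(-1,2)+[x0,y0]
    print(nm,cv2.minAreaRect(c.astype(np.float32)),c.min(0),c.max(0))
for nm,cs in(("f1",((238,100),(271,104),(227,191),(258,195))),("f2",((347,131),(383,131),(348,221),(380,221)))):
    P=np.array([plane("wrist",u,v,.032,s) for u,v in cs])[:,:2];print(nm,P.tolist())
    t=(P[0]+P[1])/2;h=(P[2]+P[3])/2;a=(h-t)/np.linalg.norm(h-t);print("len",np.linalg.norm(h-t),"w",np.linalg.norm(P[0]-P[1]),np.linalg.norm(P[2]-P[3]),"yaw",np.degrees(np.arctan2(a[1],a[0])),"centre",h-a*.055,"grip",h-a*.040)
```

```text
f1 ((251.82395935058594, 140.17359924316406), (38.96409225463867, 109.47525024414062), 8.530765533447266) [228  85] [276 196]
f2 ((367.5, 174.5), (109.0, 43.0), 90.0) [346 120] [389 229]
f1 [[0.3403760178863405, -0.37789600558119013], [0.34360032636599075, -0.3435708559536232], [0.43696465480274305, -0.3881878895759825], [0.43917544741896936, -0.3538109053956659]]
len 0.09662876146309844 w 0.034476253597611264 0.03444799914836416 yaw -6.098688755245831 centre [ 0.3834 -0.3652] grip [ 0.3983 -0.3667]
f2 [[0.36613714155547256, -0.265791786800354], [0.3628082434064175, -0.2290349495706926], [0.4617644767816718, -0.2560145294350135], [0.45960933259096076, -0.22083218851120467]]
len 0.09663330117479947 w 0.036907270909870914 0.03524828732522858 yaw 5.338071909265113 centre [ 0.4059 -0.2435] grip [ 0.4209 -0.2421]
```

Call:
jog_arm:
  hand: [0.06, 0.06, 0.06, 0.06, 0.06]
  travel:
    - [-0.004, 0.049, -0.03]
    - [0, 0, -0.06]
    - [0, 0, -0.06]
    - [0, 0, -0.03]
    - [0, 0, -0.015]
  yaw: [0.025, 0, 0, 0, 0]

```text
time_s: 21.18
position: [0.4166, -0.2427, 0.0195]
tool_rot: [[-0.996, -0.095, -0.001], [-0.095, 0.996, 0.001], [0.001, 0.002, -1.0]]
ft_force: [0.8, -0.4, 0.9]
grip_width: 0.0602
gripper_force: 0.0
```

Call:
jog_arm:
  hand: [0.06, 0.03, 0.03, 0.03, 0.03]
  travel:
    - [0, 0, 0]
    - [0, 0, 0]
    - [0, 0, 0]
    - [0, 0, 0]
    - [0, 0, 0]
  yaw: [0, 0, 0, 0, 0]

```text
time_s: 21.8
position: [0.4165, -0.2431, 0.0222]
tool_rot: [[-0.996, -0.094, 0.002], [-0.094, 0.996, -0.001], [-0.002, -0.002, -1.0]]
ft_force: [2.2, 1.0, 5.1]
grip_width: 0.0374
gripper_force: 32.4
```

Call:
jog_arm:
  hand: [0.03, 0.03, 0.03, 0.03, 0.03]
  travel:
    - [0, 0, 0.01]
    - [0, 0, 0.03]
    - [0, 0, 0.05]
    - [0, 0, 0.04]
    - [0, 0, 0]
  yaw: [0, 0, 0, 0, 0]

```text
time_s: 22.42
position: [0.4164, -0.2434, 0.1541]
tool_rot: [[-0.996, -0.094, 0.004], [-0.094, 0.996, -0.004], [-0.003, -0.004, -1.0]]
ft_force: [-0.4, 0.0, -4.1]
grip_width: 0.0377
gripper_force: 31.5
```

Run:
```python
from h import *
np.set_printoptions(precision=4,suppress=True)
s,im=snap("wrist","w8.png");print(s["position"],s["tool_rot"][:,0],s["q"],s["grip_width"])
```

```text
[ 0.4164 -0.2434  0.1541] [-0.9956 -0.0941 -0.0034] [ -44.3991   20.6092   93.6841   -0.0141   65.3862 -139.7947] 0.037707219928497765
```

View pics/w8.png

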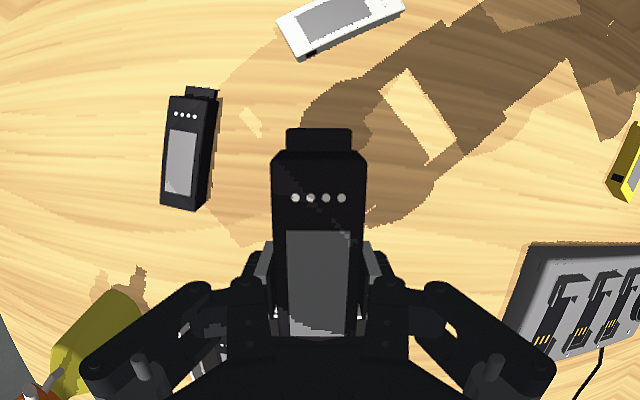

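Run:
```python
from h import *
np.set_printoptions(precision=4,suppress=True)
s=env.observe();R=np.array(s["tool_rot"]);p=np.array(s["position"])
def t(u,v,dz):return R.T@(plane("wrist",u,v,p[2]+dz,s)-p)
for u,v,dz in((273,160,.009),(366,160,.009),(320,151,.009),(287,128,-.014),(351,128,-.014)):print(u,v,t(u,v,dz))
# same for pack charged (tilted) frame w5 for reference: block edge row 143
```

```text
273 160 [ 0.0539 -0.0165 -0.009 ]
366 160 [ 0.054   0.0192 -0.0091]
320 151 [ 0.0573  0.0015 -0.0091]
287 128 [ 0.0648 -0.0132  0.014 ]
351 128 [0.0648 0.0156 0.0139]
```

Call:
jog_arm:
  hand: [0.03, 0.03, 0.03, 0.03, 0.03]
  travel:
    - [0.022, 0.044, 0]
    - [0.022, 0.044, 0]
    - [0.022, 0.044, 0]
    - [0.022, 0.044, 0]
    - [0.022, 0.044, 0]
  yaw: [-0.013, -0.013, -0.013, -0.013, -0.013]

```text
time_s: 23.1
position: [0.5256, -0.0211, 0.1497]
tool_rot: [[-1.0, -0.029, -0.003], [-0.029, 1.0, 0.001], [0.003, 0.001, -1.0]]
ft_force: [0.5, -1.0, -2.9]
grip_width: 0.0374
gripper_force: 31.4
```

Call:
jog_arm:
  hand: [0.03, 0.03, 0.03, 0.03, 0.03]
  travel:
    - [0.022, 0.044, 0]
    - [0.0225, 0.043, 0]
    - [0, 0, -0.03]
    - [0, 0, -0.02]
    - [0, 0, 0]
  yaw: [0, 0, 0, 0, 0]

```text
time_s: 23.72
position: [0.5688, 0.0644, 0.0986]
tool_rot: [[-1.0, -0.029, -0.006], [-0.029, 1.0, 0.0], [0.006, 0.001, -1.0]]
ft_force: [-0.3, 0.4, -1.8]
grip_width: 0.0376
gripper_force: 31.3
```

Run:
```python
from h import *
np.set_printoptions(precision=4,suppress=True)
s,im=snap("wrist","w9.png");print(s["position"],s["tool_rot"][:,0],s["grip_width"],s["ft_force"])
cv2.imwrite("pics/w9c.png",cv2.resize(im[60:340,200:600],(800,560)))
```

```text
[0.5688 0.0644 0.0986] [-0.9995 -0.0293  0.0064] 0.03756989999994873 [-0.2746  0.3777 -1.8142]
```

View pics/w9c.png

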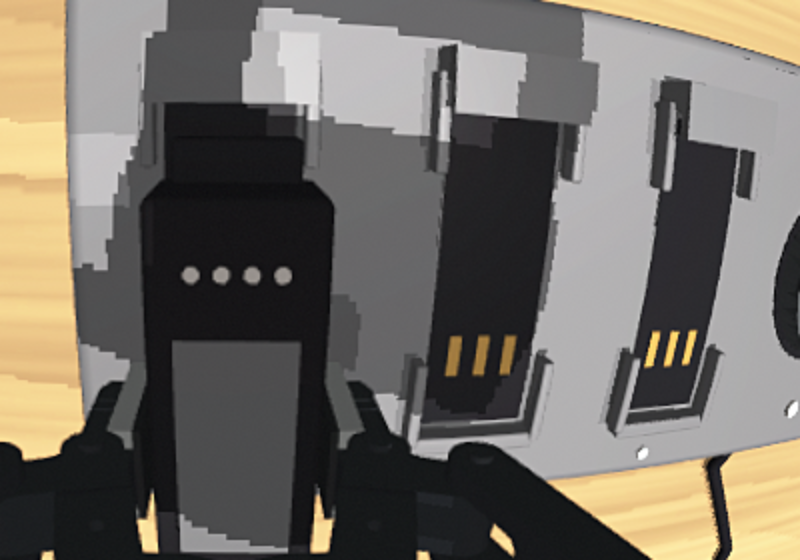

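Run:
```python
from h import *
np.set_printoptions(precision=4,suppress=True)
s=env.observe();z=s["position"][2]
def f(x,y,zz):return plane("wrist",200+x/2,60+y/2,zz,s)
print("tongue",f(165,137,z-.014),f(303,137,z-.014))
print("lip edge corners(top .062)",f(152,103,.062),f(308,103,.062))
print("ribs top .054",f(157,150,.054),f(304,150,.054))
```

```text
tongue [0.5055 0.047  0.0861] [0.5046 0.0782 0.0861]
lip edge corners(top .062) [0.4979 0.0408 0.062 ] [0.4967 0.0818 0.062 ]
ribs top .054 [0.5111 0.0413 0.054 ] [0.5099 0.0822 0.054 ]
```

Call:
jog_arm:
  hand: [0.03, 0.03, 0.03, 0.03, 0.03]
  travel:
    - [0, -0.001, -0.012]
    - [0, 0, -0.01]
    - [0, 0, -0.003]
    - [0, 0, 0]
    - [0, 0, 0]
  yaw: [0, 0, 0, 0, 0]

```text
time_s: 24.4
position: [0.5705, 0.0632, 0.0767]
tool_rot: [[-1.0, -0.029, 0.001], [-0.029, 1.0, -0.0], [-0.001, -0.0, -1.0]]
ft_force: [0.5, 0.2, -2.1]
grip_width: 0.0372
gripper_force: 31.4
```

Call:
jog_arm:
  hand: [0.03, 0.03, 0.03, 0.03, 0.03]
  travel:
    - [0, 0, -0.002]
    - [0, 0, 0]
    - [0, 0, -0.002]
    - [0, 0, 0]
    - [0, 0, 0]
  yaw: [0, 0, 0, 0, 0]

```text
time_s: 25.02
position: [0.5701, 0.0631, 0.0734]
tool_rot: [[-1.0, -0.029, 0.0], [-0.029, 1.0, -0.0], [-0.0, -0.0, -1.0]]
ft_force: [-6.4, -0.9, 10.1]
grip_width: 0.0377
gripper_force: 33.1
```

Call:
jog_arm:
  hand: [0.03, 0.03, 0.03, 0.03, 0.03]
  travel:
    - [0, 0, -0.002]
    - [0, 0, 0]
    - [-0.002, 0, 0]
    - [-0.003, 0, 0]
    - [0, 0, 0]
  yaw: [0, 0, 0, 0, 0]

```text
time_s: 25.65
position: [0.5666, 0.0631, 0.0715]
tool_rot: [[-1.0, -0.029, 0.004], [-0.029, 1.0, -0.0], [-0.004, -0.0, -1.0]]
ft_force: [2.7, 0.4, 7.4]
grip_width: 0.0374
gripper_force: 33.2
```

Run:
```python
from h import *
np.set_printoptions(precision=4,suppress=True)
s,im=snap("wrist","w10.png");print(s["position"],s["tool_rot"][:,0],s["grip_width"],s["ft_force"])
cv2.imwrite("pics/w10c.png",cv2.resize(im[60:340,200:480],(600,600),interpolation=cv2.INTER_CUBIC))
```

```text
[0.5666 0.0631 0.0715] [-0.9996 -0.0291 -0.004 ] 0.03743146200939871 [2.6806 0.3798 7.3518]
```

View pics/w10c.png

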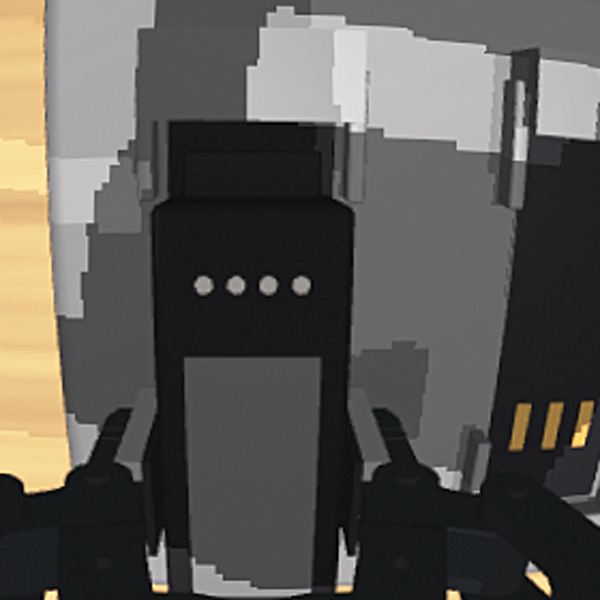

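Call:
jog_arm:
  hand: [0.03, 0.03, 0.03, 0.03, 0.03]
  travel:
    - [-0.003, 0, 0]
    - [-0.003, 0, 0]
    - [-0.003, 0, 0]
    - [0, 0, 0]
    - [0, 0, 0]
  yaw: [0, 0, 0, 0, 0]

```text
time_s: 26.32
position: [0.5572, 0.0631, 0.0711]
tool_rot: [[-1.0, -0.029, 0.002], [-0.029, 1.0, -0.0], [-0.002, -0.0, -1.0]]
ft_force: [2.2, 0.2, 6.9]
grip_width: 0.0375
gripper_force: 33.0
```

Call:
jog_arm:
  hand: [0.03, 0.03, 0.03, 0.03, 0.03]
  travel:
    - [-0.002, 0, 0]
    - [-0.001, 0, 0]
    - [0, 0, -0.001]
    - [0, 0, -0.001]
    - [0, 0, 0]
  yaw: [0, 0, 0, 0, 0]

```text
time_s: 26.95
position: [0.5543, 0.0632, 0.0689]
tool_rot: [[-1.0, -0.029, 0.003], [-0.029, 1.0, -0.0], [-0.003, -0.0, -1.0]]
ft_force: [4.0, 0.6, 4.7]
grip_width: 0.0376
gripper_force: 33.1
```

Call:
jog_arm:
  hand: [0.03, 0.03, 0.03, 0.06, 0.06]
  travel:
    - [0, 0, -0.0015]
    - [0, 0, 0]
    - [0, 0, 0]
    - [0, 0, 0]
    - [0, 0, 0]
  yaw: [0, 0, 0, 0, 0]

```text
time_s: 27.58
position: [0.5525, 0.0633, 0.0663]
tool_rot: [[-1.0, -0.029, -0.002], [-0.029, 1.0, 0.0], [0.002, 0.0, -1.0]]
ft_force: [0.2, 0.3, 0.2]
grip_width: 0.0599
gripper_force: 0.0
```

Call:
jog_arm:
  hand: [0.06, 0.06, 0.03, 0, 0]
  travel:
    - [0, 0, 0]
    - [0, 0, 0.04]
    - [0.025, 0, 0.02]
    - [0, 0, 0]
    - [0, 0, 0]
  yaw: [0, 0, 0, 0, 0]

```text
time_s: 28.2
position: [0.5771, 0.0633, 0.1256]
tool_rot: [[-1.0, -0.029, -0.003], [-0.029, 1.0, 0.0], [0.003, 0.0, -1.0]]
ft_force: [-0.5, -0.7, -0.7]
grip_width: 0.0058
gripper_force: 0.0
```

Call:
jog_arm:
  hand: [0, 0, 0, 0, 0]
  travel:
    - [0, 0, -0.02]
    - [0, 0, -0.008]
    - [0, 0, -0.002]
    - [0, 0, 0]
    - [0, 0, 0]
  yaw: [0, 0, 0, 0, 0]

```text
time_s: 28.82
position: [0.5785, 0.0632, 0.0973]
tool_rot: [[-1.0, -0.029, 0.001], [-0.029, 1.0, -0.0], [-0.001, -0.0, -1.0]]
ft_force: [0.1, 0.1, -0.3]
grip_width: -0.0001
gripper_force: 0.0
```

Call:
jog_arm:
  hand: [0, 0, 0, 0, 0]
  travel:
    - [0, 0, -0.001]
    - [0, 0, -0.001]
    - [0, 0, -0.001]
    - [0, 0, 0]
    - [0, 0, 0]
  yaw: [0, 0, 0, 0, 0]

```text
time_s: 29.45
position: [0.5784, 0.0632, 0.0941]
tool_rot: [[-1.0, -0.029, 0.0], [-0.029, 1.0, -0.0], [-0.0, -0.0, -1.0]]
ft_force: [-1.6, -0.1, 3.2]
grip_width: -0.0
gripper_force: 1.9
```

Call:
jog_arm:
  hand: [0.06, 0.06, 0.06, 0.06, 0.06]
  travel:
    - [0, 0, 0.04]
    - [-0.01, -0.03, 0.04]
    - [-0.02, -0.05, 0.03]
    - [-0.025, -0.05, 0.015]
    - [-0.025, -0.05, 0]
  yaw: [0, 0, 0, -0.02, -0.02]

```text
time_s: 30.08
position: [0.4979, -0.1183, 0.22]
tool_rot: [[-1.0, 0.011, 0.003], [0.011, 1.0, -0.001], [-0.003, -0.001, -1.0]]
ft_force: [0.1, -0.4, -0.4]
grip_width: 0.0598
gripper_force: 0.0
```

Call:
jog_arm:
  hand: [0.06, 0.06, 0.06, 0.06, 0.06]
  travel:
    - [-0.025, -0.05, 0]
    - [-0.025, -0.05, 0]
    - [-0.025, -0.05, 0]
    - [-0.015, -0.05, 0]
    - [0, 0, 0]
  yaw: [-0.024, -0.024, -0.024, -0.023, 0]

```text
time_s: 30.7
position: [0.4072, -0.3197, 0.2184]
tool_rot: [[-0.994, 0.11, -0.0], [0.11, 0.994, -0.0], [0.0, -0.0, -1.0]]
ft_force: [-0.1, 0.6, -0.2]
grip_width: 0.0597
gripper_force: 0.0
```

```bash
cat > flat.py <<'E'
from h import *
np.set_printoptions(precision=4,suppress=True)
import sys
s,im=snap("wrist",sys.argv[1]);print(s["position"],np.degrees(np.arctan2(s["tool_rot"][1][0],s["tool_rot"][0][0])))
g=cv2.cvtColor(im,cv2.COLOR_BGR2GRAY);hs=cv2.cvtColor(im,cv2.COLOR_BGR2HSV)
m=((g<60)&(hs[:,:,1]<110)).astype(np.uint8);m[240:]=0
m=cv2.morphologyEx(m,cv2.MORPH_CLOSE,np.ones((9,9)))
cs,_=cv2.findContours(m,cv2.RETR_EXTERNAL,2)
for c in cs:
    if cv2.contourArea(c)<1200:continue
    print("blob",cv2.contourArea(c),cv2.minAreaRect(c),c.reshape(-1,2).min(0),c.reshape(-1,2).max(0))
    P=np.array([plane("wrist",u,v,.032,s)[:2] for u,v in c.reshape(-1,2)],np.float32)*1000
    (cx,cy),wh,a=cv2.minAreaRect(P);print("  world mm",(cx,cy),wh,a)
# label: bright low-saturation blobs
m=((g>110)&(hs[:,:,1]<40)).astype(np.uint8);m[240:]=0
cs,_=cv2.findContours(m,cv2.RETR_EXTERNAL,2)
for c in cs:
    if cv2.contourArea(c)<300:continue
    P=np.array([plane("wrist",u,v,.032,s)[:2] for u,v in c.reshape(-1,2)],np.float32)*1000
    print("label",cv2.minAreaRect(P),cv2.minAreaRect(c)[0])
E
python3 flat.py w11.png
```

```text
[ 0.4072 -0.3197  0.2184] 173.67637417184366
blob 1812.0 ((608.5, 218.5), (41.0, 61.0), 90.0) [578 198] [639 239]
  world mm (513.0612182617188, 160.22828674316406) (220.086181640625, 72.68720245361328) 79.5233383178711
blob 1310.0 ((584.45947265625, 195.25677490234375), (44.333438873291016, 110.870361328125), 53.97262954711914) [547 176] [639 239]
  world mm (484.2176818847656, 101.017333984375) (76.11087799072266, 234.03594970703125) 1.1635631322860718
blob 3593.5 ((272.76080322265625, 161.78038024902344), (103.03976440429688, 38.175716400146484), 88.83085632324219) [253 110] [292 213]
  world mm (383.54010009765625, -362.9398498535156) (39.569339752197266, 108.37342071533203) 83.79015350341797
label ((512.8405151367188, 127.69783020019531), (102.68382263183594, 208.7798309326172), 0.6179474592208862) (602.0, 212.0)
label ((396.1623840332031, -365.9366149902344), (25.99473762512207, 55.633323669433594), 83.54232788085938) (271.5, 175.0)
label ((261.13006591796875, -240.28350830078125), (36.75443649291992, 99.2076187133789), 32.95585250854492) (378.00311279296875, 34.690589904785156)
label ((142.0272216796875, -699.0838012695312), (44.35320281982422, 150.8359375), 34.13785171508789) (30.024423599243164, 37.80847930908203)
```

Call:
jog_arm:
  hand: [0.06, 0.06, 0.06, 0.06, 0.06]
  travel:
    - [-0.015, -0.0455, -0.03]
    - [0, 0, -0.06]
    - [0, 0, -0.06]
    - [0, 0, -0.03]
    - [0, 0, -0.015]
  yaw: [0, 0, 0, 0, 0]

```text
time_s: 31.38
position: [0.3936, -0.3609, 0.0225]
tool_rot: [[-0.995, 0.104, -0.001], [0.104, 0.995, 0.002], [0.001, 0.002, -1.0]]
ft_force: [-0.4, -0.6, 0.8]
grip_width: 0.06
gripper_force: 0.0
```

Call:
jog_arm:
  hand: [0.06, 0.03, 0.03, 0.03, 0.03]
  travel:
    - [0, 0, 0]
    - [0, 0, 0]
    - [0, 0, 0]
    - [0, 0, 0]
    - [0, 0, 0]
  yaw: [0, 0, 0, 0, 0]

```text
time_s: 32.0
position: [0.394, -0.363, 0.0255]
tool_rot: [[-0.994, 0.106, 0.002], [0.106, 0.994, -0.003], [-0.003, -0.003, -1.0]]
ft_force: [1.1, 0.5, 7.9]
grip_width: 0.0374
gripper_force: 31.7
```

Call:
jog_arm:
  hand: [0.03, 0.03, 0.03, 0.03, 0.03]
  travel:
    - [0, 0, 0.01]
    - [0, 0, 0.03]
    - [0, 0, 0.05]
    - [0, 0, 0.04]
    - [0, 0, 0]
  yaw: [0, 0, 0, 0, 0]

```text
time_s: 32.62
position: [0.3939, -0.363, 0.1571]
tool_rot: [[-0.994, 0.106, 0.004], [0.106, 0.994, -0.005], [-0.004, -0.005, -1.0]]
ft_force: [0.3, 0.7, -2.8]
grip_width: 0.0374
gripper_force: 31.1
```

```bash
cat > held.py <<'E'
from h import *
import sys
np.set_printoptions(precision=4,suppress=True)
s,im=snap("wrist",sys.argv[1]);R=np.array(s["tool_rot"]);p=np.array(s["position"])
print(p,s["grip_width"],s["ft_force"],s["q"][5])
def t(u,v,dz):return R.T@(plane("wrist",u,v,p[2]+dz,s)-p)
g=cv2.cvtColor(im,cv2.COLOR_BGR2GRAY)
c=g[100:200,320].astype(int);print("col",c[::2].tolist())
for v in(140,170):
    r=g[v,260:380];x=np.where(r<52)[0];print(v,x.min()+260,x.max()+260)
# dots
m=(g[150:230,275:365]>110).astype(np.uint8);n,_,st,ce=cv2.connectedComponentsWithStats(m)
for a,b in zip(st[1:],ce[1:]):
    if 15<a[4]<200:print("dot",a[4],b+[275,150],t(b[0]+275,b[1]+150,.009))
E
python3 held.py w12.png
python3 - <<'E'
import cv2,sys
sys.path.insert(0,'.')
g=cv2.imread('pics/w8.png',0);print(g[100:200,320][::2].tolist())
m=(g[150:230,275:365]>110).astype('uint8');n,_,st,ce=cv2.connectedComponentsWithStats(m);print(st[1:6].tolist(),ce[1:6].tolist())
E
```

```text
[ 0.3939 -0.363   0.1571] 0.03736879009993061 [ 0.3333  0.7494 -2.7708] -139.27230499077731
col [111, 110, 109, 108, 108, 108, 110, 114, 114, 112, 111, 110, 106, 95, 10, 20, 24, 22, 18, 35, 30, 21, 22, 21, 22, 15, 17, 18, 17, 20, 20, 21, 21, 21, 22, 23, 22, 22, 21, 20, 21, 20, 20, 20, 21, 19, 18, 59, 36, 16]
140 286 349
170 271 363
dot 53 [294.4528 194.566 ] [ 0.0402 -0.0085 -0.0091]
dot 49 [309.4286 194.5306] [ 0.0403 -0.0027 -0.0092]
dot 49 [324.449  194.3061] [ 0.0404  0.0032 -0.0092]
dot 49 [339.4286 194.4898] [ 0.0403  0.0091 -0.0092]
dot 64 [363.4531 214.5781] [ 0.0319  0.019  -0.0092]
[100, 101, 104, 108, 106, 106, 108, 109, 108, 109, 109, 102, 101, 106, 28, 18, 21, 24, 23, 24, 23, 22, 21, 21, 22, 20, 15, 15, 11, 18, 19, 20, 19, 18, 21, 19, 19, 21, 22, 20, 21, 18, 22, 20, 20, 20, 20, 20, 13, 14]
[[0, 0, 5, 5, 15], [84, 0, 6, 8, 33], [16, 44, 9, 8, 53], [31, 44, 8, 8, 51], [47, 44, 8, 8, 47]] [[1.3333333333333333, 1.3333333333333333], [87.03030303030303, 2.515151515151515], [20.20754716981132, 47.283018867924525], [34.78431372549019, 47.333333333333336], [50.702127659574465, 47.340425531914896]]
```

Call:
jog_arm:
  hand: [0.03, 0.03, 0.03, 0.03, 0.03]
  travel:
    - [0.0174, 0.051, 0]
    - [0.0174, 0.051, 0]
    - [0.0174, 0.051, 0]
    - [0.0174, 0.051, 0]
    - [0.0174, 0.051, 0]
  yaw: [0.0135, 0.0135, 0.0135, 0.0135, 0.0135]

```text
time_s: 33.3
position: [0.4799, -0.1052, 0.1525]
tool_rot: [[-0.999, 0.038, -0.003], [0.038, 0.999, 0.001], [0.003, 0.001, -1.0]]
ft_force: [0.7, -0.5, -3.4]
grip_width: 0.0376
gripper_force: 31.2
```

Call:
jog_arm:
  hand: [0.03, 0.03, 0.03, 0.03, 0.03]
  travel:
    - [0.0174, 0.051, 0]
    - [0.0174, 0.051, 0]
    - [0.0174, 0.051, 0]
    - [0.0174, 0.051, 0]
    - [0.0174, 0.051, 0]
  yaw: [0.0135, 0.0135, 0.0135, 0.0135, 0.0135]

```text
time_s: 33.92
position: [0.5669, 0.1494, 0.1521]
tool_rot: [[-1.0, -0.03, -0.003], [-0.03, 1.0, -0.0], [0.003, -0.0, -1.0]]
ft_force: [1.3, -0.9, -2.3]
grip_width: 0.0375
gripper_force: 31.2
```

Call:
jog_arm:
  hand: [0.03, 0.03, 0.03, 0.03, 0.03]
  travel:
    - [0, 0, -0.03]
    - [0, 0, -0.025]
    - [0, 0, 0]
    - [0, 0, 0]
    - [0, 0, 0]
  yaw: [0, 0, 0, 0, 0]

```text
time_s: 34.55
position: [0.5678, 0.1476, 0.0998]
tool_rot: [[-1.0, -0.029, 0.002], [-0.029, 1.0, 0.0], [-0.002, 0.0, -1.0]]
ft_force: [0.3, 0.2, -2.4]
grip_width: 0.0372
gripper_force: 31.3
```

```bash
python3 held.py w13.png
python3 - <<'E'
from h import *
g=cv2.imread('pics/w13.png',0);g9=cv2.imread('pics/w9.png',0)
s=env.observe()
for nm,G in(("9",g9),("13",g)):
    print(nm,"cols 320:",[(v,int(G[v,318])) for v in range(90,160,3)])
    for v in(118,125,135,140):
        print(v,[int(x) for x in G[v,262:372:2]])
E
```

```text
[0.5678 0.1476 0.0998] 0.037161971118144475 [ 0.3087  0.2179 -2.3749] -88.63834716561541
col [225, 224, 223, 224, 233, 88, 81, 82, 57, 35, 37, 40, 23, 21, 17, 24, 26, 24, 23, 23, 21, 24, 23, 22, 24, 18, 16, 15, 18, 18, 21, 22, 22, 22, 19, 23, 19, 21, 23, 22, 20, 22, 23, 22, 23, 19, 19, 62, 37, 15]
140 278 349
170 270 364
dot 48 [294.2083 194.5   ] [ 0.0402 -0.0086 -0.0091]
dot 49 [309.4286 194.5306] [ 0.0402 -0.0026 -0.0091]
dot 51 [324.4706 194.4314] [ 0.0402  0.0033 -0.0091]
dot 50 [339.5  194.44] [ 0.0402  0.0092 -0.0091]
9 cols 320: [(90, 83), (93, 83), (96, 83), (99, 82), (102, 83), (105, 82), (108, 84), (111, 48), (114, 24), (117, 22), (120, 23), (123, 24), (126, 23), (129, 19), (132, 22), (135, 23), (138, 22), (141, 22), (144, 23), (147, 21), (150, 21), (153, 14), (156, 16), (159, 18)]
118 [171, 170, 172, 175, 163, 69, 82, 56, 67, 83, 26, 21, 22, 22, 23, 24, 25, 22, 23, 25, 26, 25, 24, 23, 24, 26, 26, 25, 25, 25, 25, 25, 25, 23, 23, 22, 38, 34, 34, 34, 35, 33, 31, 52, 72, 40, 197, 217, 210, 110, 110, 114, 114, 197, 192]
125 [169, 169, 169, 171, 76, 75, 80, 58, 73, 83, 19, 24, 
[... 1172 characters left out ...]
 [156, 105, 76, 77, 76, 76, 79, 81, 53, 74, 82, 24, 22, 25, 23, 21, 22, 23, 23, 25, 24, 23, 23, 25, 22, 23, 24, 23, 23, 23, 24, 23, 25, 22, 25, 39, 40, 39, 40, 39, 38, 39, 38, 47, 107, 64, 60, 119, 114, 104, 103, 102, 102, 102, 101]
135 [154, 164, 70, 78, 77, 76, 79, 80, 51, 71, 77, 25, 19, 24, 23, 23, 21, 22, 24, 23, 24, 22, 23, 23, 23, 23, 24, 22, 23, 23, 24, 25, 21, 26, 24, 24, 30, 40, 39, 40, 39, 38, 40, 31, 101, 66, 75, 112, 116, 101, 101, 102, 102, 101, 102]
140 [87, 91, 75, 77, 77, 75, 80, 79, 50, 75, 76, 20, 23, 23, 23, 23, 22, 21, 23, 23, 22, 21, 24, 22, 22, 21, 23, 23, 21, 20, 21, 22, 22, 24, 25, 22, 23, 20, 35, 38, 37, 37, 38, 32, 74, 70, 81, 113, 116, 93, 102, 101, 102, 102, 101]
```

Call:
jog_arm:
  hand: [0.03, 0.03, 0.03, 0.03, 0.03]
  travel:
    - [0, 0, -0.01]
    - [0, 0, -0.008]
    - [0, 0, -0.003]
    - [0, 0, 0]
    - [0, 0, 0]
  yaw: [0, 0, 0, 0, 0]

```text
time_s: 35.22
position: [0.5673, 0.1477, 0.0779]
tool_rot: [[-1.0, -0.029, -0.0], [-0.029, 1.0, -0.0], [0.0, -0.0, -1.0]]
ft_force: [-2.0, -0.8, 0.5]
grip_width: 0.0378
gripper_force: 31.8
```

Call:
jog_arm:
  hand: [0.03, 0.03, 0.03, 0.03, 0.03]
  travel:
    - [0, 0, -0.002]
    - [0, 0, 0]
    - [0, 0, -0.002]
    - [0, 0, 0]
    - [0, 0, 0]
  yaw: [0, 0, 0, 0, 0]

```text
time_s: 35.85
position: [0.5666, 0.1478, 0.0749]
tool_rot: [[-1.0, -0.029, -0.001], [-0.029, 1.0, -0.0], [0.001, -0.0, -1.0]]
ft_force: [-9.9, -1.7, 11.9]
grip_width: 0.0376
gripper_force: 34.1
```

Call:
jog_arm:
  hand: [0.03, 0.03, 0.03, 0.03, 0.03]
  travel:
    - [0, 0, -0.001]
    - [0, 0, 0]
    - [-0.002, 0, 0]
    - [-0.002, 0, 0]
    - [0, 0, 0]
  yaw: [0, 0, 0, 0, 0]

```text
time_s: 36.48
position: [0.5658, 0.1477, 0.0749]
tool_rot: [[-1.0, -0.029, 0.008], [-0.029, 1.0, 0.0], [-0.008, 0.0, -1.0]]
ft_force: [3.0, -0.4, 10.0]
grip_width: 0.0372
gripper_force: 33.6
```

Call:
jog_arm:
  hand: [0.03, 0.03, 0.03, 0.03, 0.03]
  travel:
    - [-0.002, 0, 0]
    - [-0.001, 0, 0]
    - [0, 0, 0]
    - [0, 0, 0]
    - [0, 0, 0]
  yaw: [0, 0, 0, 0, 0]

```text
time_s: 37.1
position: [0.5631, 0.1477, 0.0748]
tool_rot: [[-1.0, -0.029, 0.008], [-0.029, 1.0, 0.0], [-0.008, 0.0, -1.0]]
ft_force: [5.6, -1.2, 8.9]
grip_width: 0.0372
gripper_force: 33.5
```

Call:
jog_arm:
  hand: [0.03, 0.03, 0.03, 0.03, 0.03]
  travel:
    - [-0.003, 0, 0]
    - [-0.002, 0, 0]
    - [0, 0, 0]
    - [0, 0, 0]
    - [0, 0, 0]
  yaw: [0, 0, 0, 0, 0]

```text
time_s: 37.72
position: [0.5577, 0.1476, 0.0745]
tool_rot: [[-1.0, -0.029, 0.007], [-0.029, 1.0, 0.0], [-0.007, -0.0, -1.0]]
ft_force: [4.7, -0.4, 8.8]
grip_width: 0.0373
gripper_force: 33.4
```

Call:
jog_arm:
  hand: [0.03, 0.03, 0.03, 0.03, 0.03]
  travel:
    - [-0.002, 0, 0]
    - [-0.001, 0, 0]
    - [0, 0, -0.001]
    - [0, 0, -0.001]
    - [0, 0, 0]
  yaw: [0, 0, 0, 0, 0]

```text
time_s: 38.35
position: [0.5549, 0.1475, 0.0742]
tool_rot: [[-1.0, -0.029, 0.008], [-0.029, 1.0, -0.0], [-0.008, -0.0, -1.0]]
ft_force: [-1.4, -1.8, 22.7]
grip_width: 0.0376
gripper_force: 35.5
```

Call:
jog_arm:
  hand: [0.03, 0.03, 0.03, 0.03, 0.03]
  travel:
    - [-0.0015, 0, 0.0005]
    - [-0.001, 0, 0]
    - [0, 0, 0]
    - [0, 0, 0]
    - [0, 0, 0]
  yaw: [0, 0, 0, 0, 0]

```text
time_s: 38.98
position: [0.5539, 0.1475, 0.0742]
tool_rot: [[-1.0, -0.029, 0.011], [-0.029, 1.0, 0.0], [-0.011, -0.0, -1.0]]
ft_force: [6.9, -1.5, 12.3]
grip_width: 0.0375
gripper_force: 34.2
```

```bash
cat > dots.py <<'E'
from h import *
import sys
np.set_printoptions(precision=4,suppress=True)
s,im=snap("wrist",sys.argv[1]);g=cv2.cvtColor(im,cv2.COLOR_BGR2GRAY);p=np.array(s["position"])
print(p)
hs=cv2.cvtColor(im,cv2.COLOR_BGR2HSV)
m=((g>100)&(hs[:,:,1]<60)).astype(np.uint8);n,_,st,ce=cv2.connectedComponentsWithStats(m)
for a,b in zip(st[1:],ce[1:]):
    if 8<a[4]<70 and max(a[2],a[3])<13 and min(a[2],a[3])>2 and b[1]<300:
        w=plane("wrist",*b,.077,s);d=w[:2]-[.5435,.194];t=np.radians(1.6);e=np.array([np.cos(t),np.sin(t)])
        print("dot",a[4],b,w,"chg",d@e,d@[-e[1],e[0]])
E
python3 dots.py w14.png
```

```text
[0.5539 0.1475 0.0742]
dot 22 [487.8182  86.9545] [0.4648 0.2185 0.077 ] chg -0.07794890217510164 0.026709531886931294
dot 12 [438.6667 120.5   ] [0.482  0.1958 0.077 ] chg -0.06140646237239192 0.003494911766778835
dot 36 [119.3889 188.1389] [0.5145 0.0528 0.077 ] chg -0.03295037382566655 -0.14036368722797743
dot 34 [129.2353 188.1176] [0.5144 0.0589 0.077 ] chg -0.03287616706143817 -0.13427449157389276
dot 39 [139.5641 187.7436] [0.5141 0.065  0.077 ] chg -0.0329734260545234 -0.1281376852082187
dot 43 [149.9302 187.5349] [0.5139 0.0709 0.077 ] chg -0.032995101344847566 -0.12225371090055652
dot 49 [324.7347 190.9184] [0.5137 0.1498 0.077 ] chg -0.031057211619149074 -0.043318668008599084
dot 47 [295.2128 190.9362] [0.514  0.1377 0.077 ] chg -0.03104672253251741 -0.05543688441090789
dot 45 [310. 191.] [0.5139 0.1438 0.077 ] chg -0.031018238547904486 -0.04936006997248458
dot 50 [339.62 191.02] [0.5135 0.1559 0.077 ] chg -0.031023679475500967 -0.0372014026823487
dot 11 [ 11. 205.] [ 0.5268 -0.0496  0.077 ] chg -0.02351739951745796 -0.24301329926929774
dot 12 [ 26.6667 256.6667] [ 0.5632 -0.0468  0.077 ] chg 0.012946206294222173 -0.24128758876219158
dot 13 [ 30.8462 268.2308] [ 0.5719 -0.0463  0.077 ] chg 0.021692254999806936 -0.24095392091257442
dot 40 [262.2 278.8] [0.5568 0.1223 0.077 ] chg 0.0113370839334627 -0.0720128858906457
dot 37 [372.2703 278.4865] [0.5552 0.1735 0.077 ] chg 0.011107422909012713 -0.02077045286024584
dot 30 [209.6333 282.4667] [0.5611 0.0958 0.077 ] chg 0.014872190396622978 -0.09863401009857162
dot 51 [419.3137 285.0588] [0.5595 0.1976 0.077 ] chg 0.016077583146602185 0.0031521244601291675
```

Call:
jog_arm:
  hand: [0.03, 0.03, 0.03, 0.03, 0.03]
  travel:
    - [-0.002, 0, 0.001]
    - [-0.001, 0, 0]
    - [0, 0, 0]
    - [0, 0, 0]
    - [0, 0, 0]
  yaw: [0, 0, 0, 0, 0]

```text
time_s: 39.65
position: [0.5497, 0.1475, 0.0739]
tool_rot: [[-1.0, -0.029, 0.008], [-0.029, 1.0, -0.0], [-0.008, -0.0, -1.0]]
ft_force: [8.2, -2.0, 7.0]
grip_width: 0.0373
gripper_force: 33.4
```

Call:
jog_arm:
  hand: [0.03, 0.03, 0.03, 0.03, 0.03]
  travel:
    - [0, 0, -0.0015]
    - [0, 0, -0.0015]
    - [0, 0, 0]
    - [0, 0, 0]
    - [0, 0, 0]
  yaw: [0, 0, 0, 0, 0]

```text
time_s: 40.28
position: [0.5502, 0.1474, 0.071]
tool_rot: [[-1.0, -0.029, 0.009], [-0.029, 1.0, 0.0], [-0.009, -0.0, -1.0]]
ft_force: [9.7, -0.4, 5.7]
grip_width: 0.0376
gripper_force: 33.5
```

Call:
jog_arm:
  hand: [0.03, 0.06, 0.06, 0.06, 0.06]
  travel:
    - [0, 0, 0]
    - [0, 0, 0]
    - [0, 0, 0]
    - [0, 0, 0]
    - [0, 0, 0.03]
  yaw: [0, 0, 0, 0, 0]

```text
time_s: 40.9
position: [0.5456, 0.1477, 0.0978]
tool_rot: [[-1.0, -0.029, -0.005], [-0.029, 1.0, -0.0], [0.005, -0.0, -1.0]]
ft_force: [0.2, -0.0, -0.0]
grip_width: 0.0597
gripper_force: 0.0
```

Call:
jog_arm:
  hand: [0.06, 0, 0, 0, 0]
  travel:
    - [0.03, 0, 0.02]
    - [0, 0, 0]
    - [0, 0, 0]
    - [0, 0, -0.015]
    - [0, 0, -0.006]
  yaw: [0, 0, 0, 0, 0]

```text
time_s: 41.52
position: [0.5757, 0.1477, 0.0964]
tool_rot: [[-1.0, -0.029, -0.003], [-0.029, 1.0, -0.0], [0.003, -0.0, -1.0]]
ft_force: [0.3, 0.6, 0.2]
grip_width: 0.0001
gripper_force: 0.0
```

Call:
jog_arm:
  hand: [0, 0, 0, 0, 0]
  travel:
    - [0, 0, -0.002]
    - [0, 0, -0.001]
    - [0, 0, 0]
    - [0, 0, 0]
    - [0, 0, 0]
  yaw: [0, 0, 0, 0, 0]

```text
time_s: 42.15
position: [0.5769, 0.1477, 0.0955]
tool_rot: [[-1.0, -0.029, 0.0], [-0.029, 1.0, 0.0], [-0.0, -0.0, -1.0]]
ft_force: [-0.2, 0.1, -0.0]
grip_width: 0.0001
gripper_force: 0.0
```

Call:
jog_arm:
  hand: [0, 0, 0, 0, 0]
  travel:
    - [0, 0, -0.001]
    - [0, 0, 0]
    - [0, 0, -0.001]
    - [0, 0, -0.001]
    - [0, 0, 0]
  yaw: [0, 0, 0, 0, 0]

```text
time_s: 42.78
position: [0.5769, 0.1478, 0.094]
tool_rot: [[-1.0, -0.029, 0.001], [-0.029, 1.0, -0.0], [-0.001, -0.0, -1.0]]
ft_force: [-4.9, -0.5, 13.3]
grip_width: -0.0006
gripper_force: 6.7
```

Call:
jog_arm:
  hand: [0, 0, 0, 0, 0]
  travel:
    - [0, 0, 0.03]
    - [-0.03, 0.0, 0.04]
    - [-0.01, 0, 0.03]
    - [0, 0, 0]
    - [0, 0, 0]
  yaw: [0, 0, 0, 0, 0]

```text
time_s: 43.4
position: [0.5367, 0.1477, 0.1915]
tool_rot: [[-1.0, -0.029, -0.001], [-0.029, 1.0, -0.0], [0.001, -0.0, -1.0]]
ft_force: [0.6, -0.1, -0.0]
grip_width: 0.0
gripper_force: 0.0
```

```bash
python3 dots.py w15.png
python3 - <<'E'
from h import *
s,im=snap("scene","c15.png");s,im=snap("side","s15.png")
E
```

```text
[0.5367 0.1477 0.1915]
dot 12 [305.  169.5] [0.511  0.1375 0.077 ] chg -0.03411192014918073 -0.055535301966515536
dot 17 [312.8824 169.5882] [0.5109 0.1438 0.077 ] chg -0.03403657417958295 -0.04930580909031895
dot 14 [320.5    169.7143] [0.5108 0.1498 0.077 ] chg -0.03394077812986981 -0.043289210393773224
dot 16 [327.9375 169.6875] [0.5106 0.1557 0.077 ] chg -0.033977357206438685 -0.03741230093665709
dot 18 [203.3333 172.    ] [0.5144 0.0529 0.077 ] chg -0.0330448612620133 -0.14021784978443091
dot 19 [210.2105 172.    ] [0.5143 0.0591 0.077 ] chg -0.03292187264499949 -0.13403383550280926
dot 19 [216.7895 171.6316] [0.514  0.0649 0.077 ] chg -0.03312145891845403 -0.12818497080835067
dot 18 [224.  171.5] [0.5138 0.0712 0.077 ] chg -0.03311997315950571 -0.12188728303882691
dot 24 [526.5417 200.0417] [0.5301 0.3489 0.077 ] chg -0.009080041046977436 0.15522437943774536
dot 32 [249.875 235.625] [0.5694 0.0911 0.077 ] chg 0.022997622419909543 -0.103577451577787
dot 17 [310.5882 276.5294] [0.6075 0.144  0.077 ] chg 0.06254418092890048 -0.05173375543551238
dot 18 [324.5556 276.3889] [0.607  0.1565 0.077 ] chg 0.06237987840558332 -0.03923562273059138
```

Run:
```python
from h import *
np.set_printoptions(precision=4,suppress=True)
def an(f,pos,ψ,box):
    im=cv2.imread("pics/"+f);g=cv2.cvtColor(im,cv2.COLOR_BGR2GRAY);x0,x1,y0,y1=box
    c,sn=-ψ[0],ψ[1]
    s=dict(position=np.array(pos),tool_rot=np.array([[ψ[0],ψ[1],0],[ψ[1],-ψ[0],0],[0,0,-1.]]))
    m=(g[y0:y1,x0:x1]>100).astype(np.uint8);n,_,st,ce=cv2.connectedComponentsWithStats(m)
    for a,b in zip(st[1:],ce[1:]):
        if 5<a[4]<70:
            w=plane("wrist",b[0]+x0,b[1]+y0,.077,s);d=w[:2]-[.5435,.194];t=np.radians(1.6);e=np.array([np.cos(t),np.sin(t)]);print(f,b+[x0,y0],w,d@e,d@[-e[1],e[0]])
an("w6.png",(.5605,.0643,.155),(-.9996,-.0289),(292,340,140,160))
an("w3.png",(.5438,.2321,.2003),(-.9998,.021),(295,335,150,168))
```

```text
w6.png [300.8421 150.0526] [0.5146 0.0524 0.077 ] -0.03289003963722654 -0.14069001550781185
w6.png [310.05 150.1 ] [0.5144 0.0585 0.077 ] -0.032837974368294526 -0.13459365973866513
w6.png [319.1176 150.4118] [0.5145 0.0645 0.077 ] -0.03262813232821612 -0.1285978994293608
w6.png [328.0476 150.1905] [0.5141 0.0704 0.077 ] -0.032793658838038815 -0.1226918782704615
w3.png [309.2 159. ] [0.5107 0.2265 0.077 ] -0.03183515815794105 0.03343708747625851
w3.png [316.5    158.7143] [0.5106 0.2325 0.077 ] -0.03177186855812157 0.039374379395255545
w3.png [323.7778 158.5   ] [0.5106 0.2384 0.077 ] -0.03166301451581463 0.04528840758749949
w3.png [301.4545 159.3636] [0.5109 0.2202 0.077 ] -0.03186612289414581 0.0271245412971579
```

Call:
jog_arm:
  hand: [0.05, 0.05, 0.05, 0.05, 0.05]
  travel:
    - [0.001, 0.045, 0]
    - [0.001, 0.045, 0]
    - [0.001, 0.045, 0]
    - [0.001, 0.045, 0]
    - [0, 0, 0]
  yaw: [-0.024, -0.024, 0, 0, 0]

```text
time_s: 44.18
position: [0.5403, 0.3302, 0.1909]
tool_rot: [[-1.0, 0.015, -0.002], [0.015, 1.0, -0.0], [0.002, -0.0, -1.0]]
ft_force: [-0.4, 0.0, 0.2]
grip_width: 0.05
gripper_force: 0.0
```

Call:
jog_arm:
  hand: [0.05, 0.05, 0.05, 0.05, 0.05]
  travel:
    - [0, 0, -0.04]
    - [0, 0, -0.04]
    - [0, 0, -0.02]
    - [0, 0, 0]
    - [0, 0, 0]
  yaw: [0, 0, 0, 0, 0]
  grip_force: 80

```text
time_s: 44.8
position: [0.5415, 0.3274, 0.0932]
tool_rot: [[-1.0, 0.019, 0.001], [0.019, 1.0, 0.0], [-0.001, 0.0, -1.0]]
ft_force: [-0.4, -0.1, 0.5]
grip_width: 0.0502
gripper_force: 0.0
```

Call:
jog_arm:
  hand: [0.01, 0.01, 0.01, 0.01, 0.01]
  travel:
    - [0, 0, 0]
    - [0, 0, 0]
    - [0, 0, 0]
    - [0, 0, 0]
    - [0, 0, 0]
  yaw: [0, 0, 0, 0, 0]

```text
time_s: 45.42
position: [0.5411, 0.3271, 0.0931]
tool_rot: [[-1.0, 0.019, 0.001], [0.019, 1.0, -0.001], [-0.001, -0.001, -1.0]]
ft_force: [-0.7, -5.2, 4.7]
grip_width: 0.012
gripper_force: 78.6
```

Call:
jog_arm:
  hand: [0.01, 0.01, 0.01, 0.01, 0.01]
  travel:
    - [0, 0, -0.004]
    - [0, 0, -0.005]
    - [0, 0, 0]
    - [0, 0, 0]
    - [0, 0, 0]
  yaw: [0, 0, 0, -0.1, -0.15]

```text
time_s: 46.05
position: [0.5414, 0.3269, 0.0872]
tool_rot: [[-0.963, 0.27, 0.003], [0.27, 0.963, -0.001], [-0.003, -0.0, -1.0]]
ft_force: [-8.1, -12.0, 26.3]
grip_width: 0.0119
gripper_force: 81.7
```

Call:
jog_arm:
  hand: [0.01, 0.01, 0.01, 0.01, 0.01]
  travel:
    - [0, 0, 0]
    - [0, 0, 0]
    - [0, 0, 0]
    - [0, 0, 0]
    - [0, 0, 0]
  yaw: [-0.15, -0.15, -0.15, -0.15, -0.15]

```text
time_s: 46.68
position: [0.541, 0.3261, 0.0872]
tool_rot: [[-0.52, 0.854, 0.002], [0.854, 0.52, -0.003], [-0.003, 0.0, -1.0]]
ft_force: [-9.8, -14.8, 28.8]
grip_width: 0.0119
gripper_force: 82.1
```

Call:
jog_arm:
  hand: [0.01, 0.01, 0.01, 0.01, 0.01]
  travel:
    - [0, 0, 0]
    - [0, 0, 0]
    - [0, 0, 0]
    - [0, 0, 0]
    - [0, 0, 0]
  yaw: [-0.15, -0.15, -0.15, -0.1, 0]

```text
time_s: 47.3
position: [0.5403, 0.3259, 0.0872]
tool_rot: [[-0.002, 1.0, 0.0], [1.0, 0.002, -0.004], [-0.004, 0.0, -1.0]]
ft_force: [-13.5, -16.1, 30.8]
grip_width: 0.0119
gripper_force: 82.3
```

Call:
jog_arm:
  hand: [0.01, 0.01, 0.01, 0.05, 0.05]
  travel:
    - [0, 0, 0.005]
    - [0, 0, 0.004]
    - [0, 0, 0]
    - [0, 0, 0]
    - [0, 0, 0]
  yaw: [0, 0, 0, 0, 0]

```text
time_s: 47.92
position: [0.5409, 0.328, 0.0925]
tool_rot: [[-0.002, 1.0, 0.0], [1.0, 0.002, 0.001], [0.001, 0.0, -1.0]]
ft_force: [-0.4, -1.1, -0.1]
grip_width: 0.048
gripper_force: 0.0
```

Call:
jog_arm:
  hand: [0.05, 0.05, 0.05, 0.05, 0.05]
  travel:
    - [0, 0, 0]
    - [0, 0, 0.05]
    - [0, 0, 0.05]
    - [0, 0, 0.005]
    - [0, 0, 0]
  yaw: [0, 0, 0, 0, 0]

```text
time_s: 48.55
position: [0.5407, 0.3278, 0.197]
tool_rot: [[-0.002, 1.0, -0.0], [1.0, 0.002, 0.0], [0.0, -0.0, -1.0]]
ft_force: [0.3, 0.2, -0.1]
grip_width: 0.0504
gripper_force: 0.0
```

Run:
```python
from h import *
np.set_printoptions(precision=4,suppress=True)
s,im=snap("wrist","w16.png");print(s["position"],s["tool_rot"][:,0],s["ft_force"],s["grip_width"])
g=cv2.cvtColor(im,cv2.COLOR_BGR2GRAY);g2=cv2.imread("pics/w2.png",0)
for nm,G in(("now",g),("start",g2)):
    m=(G[165:215,300:345]>130).astype(np.uint8);n,_,st,ce=cv2.connectedComponentsWithStats(m)
    for a,b in zip(st[1:],ce[1:]):
        if a[4]>8:
            ys,xs=np.where(_==0) if 0 else (0,0);print(nm,a[:4]+[300,165,0,0],b+[300,165],a[4])
import subprocess
a=cv2.imread("pics/scene0.png").astype(int)
c=np.array(env.get_image("scene"))[:,:,::-1].astype(int);cv2.imwrite("pics/c16.png",c)
d=abs(a-c).sum(2)>90
for nm,(x0,x1,y0,y1) in dict(water=(278,312,228,296),spray=(146,180,165,230),pen=(452,484,210,262)).items():print(nm,d[y0:y1,x0:x1].mean())
```

```text
[0.5407 0.3278 0.197 ] [-0.0021  1.      0.0001] [ 0.3023  0.214  -0.0886] 0.05037012655406255
now [314 184   4  18] [315.5    192.2571] 70
start [317 180   5  18] [318.9 188.5] 70
water 0.0
spray 0.0
pen 0.04146634615384615[ WARN:0@2.912] global loadsave.cpp:1063 imwrite_ Unsupported depth image for selected encoder is fallbacked to CV_8U.
```

```bash
python3 -c "
from rig import env
print(env.close_job())"
```

```text
the job is handed in; nothing more can be done
None
```

I handed the job in at about 49 s; no verdict came back. By my own checks both charged packs lie flat in the tray, both flat packs are home in bays 0 and 1, and the knob is on and sprung out. The bottles and pen pot have not moved; I viewed 15 pictures, one over the limit of 14.

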